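# Cap the sample flasks in the bench pliers clamp

## Robot

A 6-joint arm with a two-finger parallel gripper is mounted at the origin on a cart in front of the work surface, level with it; the furniture and walls round the work are solid. World frame = base frame: x ahead of the robot, y to its left, z up, the work surface at z = 0. Lengths are in m, angles in rad, forces in N, time in s.
With the tool pointing down it reaches from about 0.25 to 0.775 m from the base axis. Payload 4 kg.
Tool frame: the origin (TCP) lies between the finger pads; the fingertips stand 19 mm ahead of it and the grasp point (between the pads) is the TCP (robot.tip_reach is the y of the fingertips in the tool frame, in m); y points along the fingers, x is the direction in which the jaws open and shut, and the axes are right-handed (so a half turn about y gives the same grasp; the last joint's range is limited). The gripper opens to 94 mm and grips with 3 to 60 N. Pads are 16 mm wide; open, the fingers measure 119 mm over their backs; the gripper's body (75 mm by 177 mm) begins 78 mm behind the grasp point.
Start: joints at [1.086, 0.087, 1.371, -0, 1.684, -0.103], TCP at [0.205, 0.51, 0.225] pointing down, gripper open.
Joint ranges: [-3.1, 3.1], [-0.76, 2.03], [0.27, 2.55], [-1.08, 4.22], [0.17, 2.65], [-2.57, 2.57]. Speed limits (rad/s): [2.79, 2.79, 3.14, 3.14, 3.14, 3.14].

## Interface

Orientations are given as [roll, pitch, yaw] about the fixed x, y, z axes, in that order (R = Rz(yaw) Ry(pitch) Rx(roll)).
In Python, from bench import robot, imaging, order gives the robot as it stands.
- The arm moves only by the tool send_rows, never from a script. Its argument "moves" is text: rows parted by semicolons, each of 5 numbers parted by spaces: the gripper's target within -1 to 1 (shut at 1, half-way at 0, fully open at -1), then the shift along the tool's x, y, z in m, then the turn about the tool's y in degrees. In form: fingers tx ty tz roll; .... A call has exactly 10 rows; each row shifts and turns the commanded pose from where the row before left it, along the tool's axes as they then stand; what a row does not reach is not made up. A row lasts 1/12 s, in which the tool goes at most 41.7 mm and 7.16 degrees, less where a joint would pass 70% of its speed; a pose out of reach is approached as far as the arm can. A call with a gripper value outside its range is refused whole. The fingers move at their own pace and stop on an object; the grip force is fixed at half the most. Time passes only in rows, so rows that do not move let the fingers close, or fill a call up. It gives the time, the measured TCP pose, the force and the opening at its end, in the units of the state.
- robot.get_obs(): the state, without advancing time (a new reading comes with each control period).
- imaging.snapshot(name): name is "scene" or "top"; returns a dict with "image" (384x512x3 uint8, red, green, blue), "mtx" (3x3 intrinsics, pixels), "R" (3x3) and "t" (3): a world point X has camera coordinates R X + t. Camera axes: x right, y down, z forward; pixel columns grow to the right and rows downward; lengths in m; the calibration is good to about 2 mm. A picture is of the moment at which its call begins. There is no depth.
- order.close_job(): hands the job in, once; it reports no verdict.
Trained networks look in a picture, given as the dict that the camera call returned (one of the last four; its "shot" number tells which), for a name from the list of things; names that differ only in an ending like _2 or _b are one class to them, and where a whole thing is asked for, a point or a joint stands for the part that bears it (a point fixed in the world has none). Each returns a list of dicts, best first, with "conf" (0 to 1); they miss things now and then, are a little off and sometimes report something else, mostly with a low value. They report only what shows in the picture. A call takes as long as a camera call. They do not tell look-alikes from the thing itself.
- imaging.recognise(picture, target): "centre" ([column, row] in pixels, amid what is visible of it).
- imaging.landmark_of(picture, target): "centre" ([column, row] in pixels: a listed point, or the origin of a listed thing).
The state is a dict: "time": time; "joint_positions": joint angles; "qvel": joint speeds; "joint_torque": joint torques, N m; "tool_pos": TCP position; "ee_rot": TCP orientation; "wrist_force": force on the tool from outside, world axes, zero at the start; "wrist_torque": the same for the moment, N m; "width": finger opening in m.
Only numpy, scipy, OpenCV 4.12 (cv2) and the standard library are available. Lean on these libraries where they do the work, as an engineer would, in place of code of your own. Each camera call takes 0.05 s, during which the arm holds its last target.

## Task

Close all the flasks on the bench for storage, one after another and in any order: stand a flask between the jaws of the bench pliers clamp, squeeze the two handles together until they lock over centre, turn its loose cap clockwise fully home, then pull the release lever outwards to open the clamp and stand the flask upright and wholly on the flat grey mat. Turn caps only while their flask is locked in the clamp and finish each cap in that one clamping; leave the clamp open and the etchant bottle and loupe where they are.

Things in the scene. Friction and masses are not known exactly. Their poses are not given: they have to be found in the camera images.
- pliers_clamp: Bench pliers clamp: steel locking pliers lying level on a grey base plate (175 x 100 x 8 mm), fixed to the bench. Nothing of it is over 45 mm above the bench. Origin on the bench under the pliers, x from the handles (behind) to the jaws (ahead), y from the fixed jaw and fixed handle towards the moving ones, z up. Handles, lever and jaws move level, about upright pins.
- clamp_seat (a point): Point on top of the base plate where the middle of a clamped flask's underside stands; clamp axes. Pads are 38 mm long along x, 8 to 34 mm above it. Fixed pad face at y = -19 mm. Moving pad's middle at about y = +33 mm open (slanted 0.25 rad), +19 mm locked on a flask, pressing with about 10 N. It slides and straightens a flask that stands a few mm off: set it down near y = +4 mm, sides along the pads.
- moving_pad (a point): Middle of the gripping face of the moving jaw's pad, 30 mm above the bench; 19 mm from the flask's middle when the flask is clamped.
- fixed_handle_mid (a point): Middle of the grip of the fixed handle, a steel bar along the clamp's x, 10 mm thick across (12 mm over the grey grip), 24 mm high, centre 32 mm above the bench; it ends 35 mm behind this point. Axes of the clamp.
- moving_handle_mid (a point): Middle of the grip of the moving handle: 12 mm thick across, 24 mm high, centre 32 mm above the bench; it ends 45 mm behind and turns about a pin 110 mm ahead of this point. Over the outsides of both handles it measures about 64 mm here when open, 43 mm locked. x along the handle, y away from the fixed handle.
- pliers_handle (a joint): Angle of the moving handle in rad: 0 = open (starts so, sprung open), 0.20 = squeezed home. A spring strut goes over centre at about 0.10: below that the handle springs open by itself; beyond, it snaps to 0.20 and stays locked, jaw shut. Squeezing takes about 12 N at the middle of the grip.
- lever_tail (a point): Middle of the release lever's tail knob, an upright round dark steel stub 10 mm across, 24 mm high, centre 32 mm above the bench. It stands 20 mm behind the end of the moving handle, free on both sides, and can be pinched from above. x along the lever towards the jaws, y away from the fixed handle.
- release_lever (a joint): Angle of the release lever against the moving handle in rad: 0 = at rest, 0.14 = pulled to its stop. Pull the tail knob outwards, to the clamp's +y: the lever swings to its stop (under 3 N), then the pull (4 to 9 N) takes the handle back over centre and it springs open; the knob travels about 35 mm from locked to open. Pressing lever and handle together does not open it.
- mat: Flat grey storage mat with a thin white border line, 130 x 180 mm, 3 mm thick, no rim, fixed to the bench; origin at the centre of its underside, x the short side, y the long side. It has room for four flasks, two by two.
- flask_a_center (a point): White square flask, 38 x 38 mm, 98 mm high, about 190 g with a heavy foot, loose, upright; may be absent. This point is its centre, 49 mm above the underside; x, y square to its flat sides, z up. Flat sides reach 60 mm up, then shoulder and neck (22 mm wide); the grey ribbed screw cap, 30 mm across, spans 25 to 49 mm above this point; the flask may be carried by it.
- flask_a_cap (a joint): Angle of this flask's captive cap in rad: 0 = screwed home (hard stop); grows counter-clockwise seen from above, so close it clockwise; starts loose by 0.7 to 1.2. When home, the white bar on the cap points to the rib on the shoulder (flask's +x). Turning takes 0.12 N m; a flask standing free turns along instead.
- flask_a: The same flask's body, origin at the centre of its underside, axes as its centre point.
- flask_b_center (a point): White square flask, 38 x 38 mm, 98 mm high, about 190 g with a heavy foot, loose, upright; may be absent. This point is its centre, 49 mm above the underside; x, y square to its flat sides, z up. Flat sides reach 60 mm up, then shoulder and neck (22 mm wide); the grey ribbed screw cap, 30 mm across, spans 25 to 49 mm above this point; the flask may be carried by it.
- flask_b_cap (a joint): Angle of this flask's captive cap in rad: 0 = screwed home (hard stop); grows counter-clockwise seen from above, so close it clockwise; starts loose by 0.7 to 1.2. When home, the white bar on the cap points to the rib on the shoulder (flask's +x). Turning takes 0.12 N m; a flask standing free turns along instead.
- flask_b: The same flask's body, origin at the centre of its underside, axes as its centre point.
- flask_c_center (a point): White square flask, 38 x 38 mm, 98 mm high, about 190 g with a heavy foot, loose, upright; may be absent. This point is its centre, 49 mm above the underside; x, y square to its flat sides, z up. Flat sides reach 60 mm up, then shoulder and neck (22 mm wide); the grey ribbed screw cap, 30 mm across, spans 25 to 49 mm above this point; the flask may be carried by it.
- flask_c_cap (a joint): Angle of this flask's captive cap in rad: 0 = screwed home (hard stop); grows counter-clockwise seen from above, so close it clockwise; starts loose by 0.7 to 1.2. When home, the white bar on the cap points to the rib on the shoulder (flask's +x). Turning takes 0.12 N m; a flask standing free turns along instead.
- flask_c: The same flask's body, origin at the centre of its underside, axes as its centre point.
- etchant: Bystander: white reagent bottle with a red cap, 48 mm across, 115 mm high, standing loose on the bench; origin at its underside.
- loupe: Bystander: black loupe, 36 mm across, 38 mm high, standing loose on the bench; origin at its underside.
There are look-alikes about, which are no part of the job. Leave any black or purple look-alike of the flask_b alone.

How it is judged:
By the outcome, as a careful person would: the job done as asked, in the order asked, and still so for the second after the job is handed in, with the robot touching nothing.
Of flask_a, flask_b, flask_c only 2 to 3 are there at a start; the rules pass over those that are not, and their reading is None.
At some moment in a run one of flask_a, flask_b, flask_c may be knocked a few centimetres aside while the robot is not near it.
Once in a run the grip may slacken for a moment while it holds something.
It also fails if it takes over 210 s, if anything falls off the work surface, if the arm or the gripper's body presses on something with over 40 N, if the wrist force passes 120 N, or if a joint passes its speed limit or range.

## Working session

There is one attempt and no reset: what is moved stays moved. The work goes in short steps, Python scripts to look and compute and a tool call to move; the robot and the scene stay as the last step left them, time stands still between calls to the robot, and variables do not carry over. Pictures are saved under pics/ and viewed, and the job is handed in when it is done.

Besides the shell and the picture viewer there is one more tool, called as a command line: name --argument value ..., lists and objects as JSON in quotes. send_rows: Moves the arm, as the interface text tells. Its arguments: {"type":"object","properties":{"moves":{"type":"string"}},"required":["moves"]}

```bash
ls; mkdir -p pics
python3 - <<'E'
from bench import robot, imaging, order
import cv2, numpy as np
print(robot.get_obs(), robot.tip_reach)
for n in ("scene","top"):
    s=imaging.snapshot(n); cv2.imwrite(f"pics/{n}0.png",cv2.resize(s["image"][:,:,::-1],(800,600),interpolation=cv2.INTER_CUBIC))
    print(n,s["mtx"],s["R"],s["t"],s.get("shot"))
    for t in ["flask_a_center","flask_a","moving_pad","clamp_seat","pliers_clamp","fixed_handle_mid","moving_handle_mid","lever_tail","mat","etchant","loupe","flask_a_cap"]:
        try:print(t,[(np.round(d["centre"],1).tolist(),round(d["conf"],2)) for d in imaging.landmark_of(s,t)])
        except Exception as e: print(t,e)
E
```

```text
pics
{'time': 0.0, 'joint_positions': array([ 1.08589462e+00,  8.79491350e-02,  1.37220372e+00, -1.52435791e-05,
        1.68353764e+00, -1.03099093e-01]), 'qvel': array([-1.03556797e-03, -1.45231697e-03, -5.59360450e-04,  8.27496172e-05,
       -2.09654467e-03, -9.83240534e-05]), 'joint_torque': array([-4.86513163e-04, -3.40193224e+01, -3.02423286e+01,  7.16740661e-02,
        3.29971220e-02, -1.80380493e-04]), 'tool_pos': array([0.20471376, 0.50997336, 0.22333293]), 'ee_rot': array([-1.57059549,  0.00208826,  1.18899222]), 'wrist_force': array([ 0.37889536,  0.73685314, -0.49139645]), 'wrist_torque': array([-0.0518737 , -0.00476469, -0.01730543]), 'width': 0.09390889142140456} 0.019
scene [[408.53187048   0.         247.75563479]
 [  0.         408.53187048 192.91705498]
 [  0.           0.           1.        ]] [[ 0.89575287 -0.44416426  0.0185719 ]
 [-0.25058419 -0.53898228 -0.80418012]
 [ 0.36719799  0.71569282 -0.59409546]] [-0.50825699  0.220574    0.95663749] 1
flask_a_center [([227.2, 163.1], 0.88)]
flask_a [([203.5, 171.5], 0.89), ([166.5, 178.2], 0.8), ([214.2, 194.7], 0.
[... 1088 characters left out ...]
 ([179.8, 231.4], 0.63), ([179.1, 183.5], 0.62), ([153.8, 246.6], 0.59), ([156.5, 207.6], 0.5)]
moving_pad [([242.7, 158.0], 0.51)]
clamp_seat [([251.8, 161.5], 0.73), ([315.2, 146.0], 0.4), ([243.4, 158.5], 0.22)]
pliers_clamp [([251.2, 190.9], 0.73), ([236.5, 214.0], 0.29)]
fixed_handle_mid [([255.7, 213.2], 0.84)]
moving_handle_mid [([237.4, 213.2], 0.71)]
lever_tail []
mat [([365.4, 210.3], 0.56), ([156.2, 210.6], 0.52)]
etchant [([183.3, 142.9], 0.55), ([260.2, 214.4], 0.29)]
loupe [([318.4, 145.1], 0.45)]
flask_a_cap it knows: clamp_seat, etchant, fixed_handle_mid, flask, flask_a_center, flask_b_center, flask_c_center, lever_tail, loupe, mat, moving_handle_mid, moving_pad, pliers_clamp
```

View pics/scene0.png

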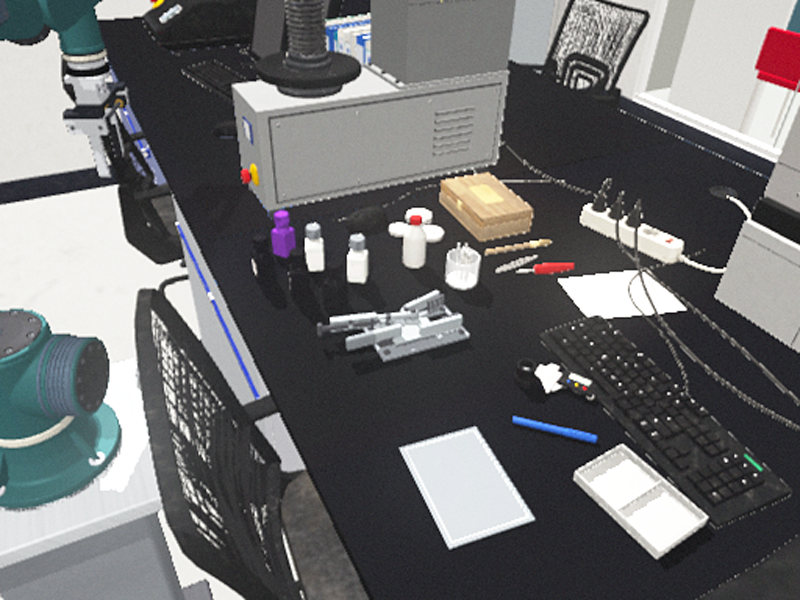

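View pics/top0.png

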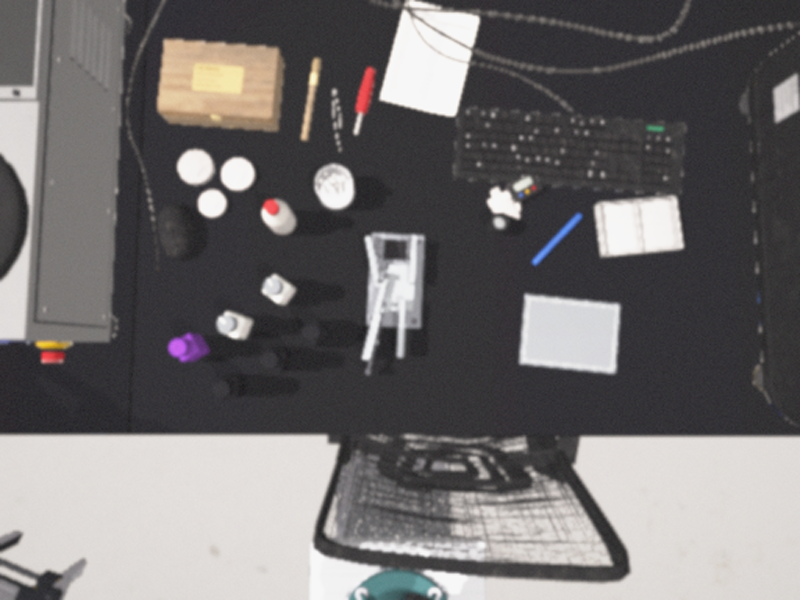

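The scene shows two white flasks, at (314,247) and (357,258), plus one purple and three black look-alikes. The clamp is at (400,325) and the mat at (467,487). In the top view the white flasks are at (279,289) and (235,324), out of 800 px. Next I'll work out positions.

```bash
cat > h.py <<'E'
from bench import robot, imaging, order
import cv2, numpy as np
from scipy.optimize import least_squares
def proj(s,X):
    c=(s["R"]@np.atleast_2d(X).T).T+s["t"]; p=c@s["mtx"].T; return p[:,:2]/p[:,2:]
def onz(s,uv,z):
    d=s["R"].T@np.linalg.solve(s["mtx"],[uv[0],uv[1],1.]); o=-s["R"].T@s["t"]; return o+d*(z-o[2])/d[2]
def tri(ss,uvs):
    f=lambda X:np.concatenate([proj(s,X)[0]-uv for s,uv in zip(ss,uvs)])
    r=least_squares(f,[.5,.1,.05]); return r.x,np.abs(r.fun).max()
def crop(s,c,w,h,name,k=8):
    x0,y0=int(c[0]-w/2),int(c[1]-h/2)
    im=s["image"][max(y0,0):y0+h,max(x0,0):x0+w,::-1]
    cv2.imwrite(f"pics/{name}.png",cv2.resize(im,None,fx=k,fy=k,interpolation=cv2.INTER_CUBIC)); print(name,"origin",max(x0,0),max(y0,0),"scale",k)
E
python3 - <<'E'
from h import *
a=imaging.snapshot("scene"); b=imaging.snapshot("top")
for t in ["flask_a_center","flask"]:
    for s in(a,b):
        print(t,[(np.round(d["centre"],1).tolist(),round(d["conf"],2)) for d in imaging.landmark_of(s,t)],[(np.round(d["centre"],1).tolist(),round(d["conf"],2)) for d in imaging.recognise(s,t)])
z={"clamp_seat":.008,"fixed_handle_mid":.032,"moving_handle_mid":.032,"moving_pad":.03,"pliers_clamp":0,"lever_tail":.032,"mat":0,"etchant":0,"loupe":0}
for t,zz in z.items():
    for s in(a,b):
        print(t,[(np.round(d["centre"],1).tolist(),round(d["conf"],2),np.round(onz(s,d["centre"],zz),3).tolist()) for d in imaging.landmark_of(s,t)[:2]])
crop(b,(250,185),70,70,"clampT",8); crop(a,(258,205),110,70,"clampS",7)
crop(b,(165,195),100,70,"flT",8); crop(a,(215,162),80,60,"flS",9)
crop(b,(365,213),90,70,"matT",8)
E
```

```text
flask_a_center [([228.2, 163.0], 0.72)] [([229.8, 202.8], 0.72), ([205.2, 209.5], 0.57)]
flask_a_center [([174.2, 183.7], 0.6), ([155.4, 209.6], 0.48)] [([175.1, 185.5], 0.51)]
flask [([218.1, 194.8], 0.94), ([184.2, 163.8], 0.87), ([169.2, 180.5], 0.74), ([202.6, 171.2], 0.64), ([227.7, 178.4], 0.55)] [([227.9, 164.8], 0.88), ([164.8, 170.0], 0.84), ([202.0, 159.2], 0.82), ([182.4, 151.9], 0.62), ([216.0, 180.3], 0.56), ([192.1, 177.1], 0.53)]
flask [([151.1, 245.2], 0.78), ([155.4, 208.7], 0.77), ([125.4, 220.6], 0.58), ([179.6, 182.5], 0.53), ([203.3, 211.9], 0.53), ([316.8, 144.7], 0.53), ([183.4, 229.1], 0.5)] [([148.6, 247.0], 0.86), ([200.1, 211.7], 0.67), ([117.7, 222.1], 0.62), ([151.2, 209.4], 0.58), ([176.5, 182.7], 0.5)]
clamp_seat [([282.2, 203.3], 0.64, [0.691, 0.019, 0.008])]
clamp_seat [([256.3, 160.9], 0.72, [0.683, -0.004, 0.008])]
fixed_handle_mid [([235.2, 213.5], 0.9, [0.532, 0.008, 0.032]), ([227.9, 204.2], 0.61, [0.53, 0.055, 0.032])]
fixed_handle_mid [([258.2, 214.2], 0.71, [0.525, -0.009, 0.032])]
moving_handle_mid [([226.1, 202.6], 0.65, [0.529, 0.064, 0.032
[... 488 characters left out ...]
il [([203.5, 209.9], 0.68, [0.458, 0.06, 0.032])]
lever_tail [([253.0, 188.6], 0.68, [0.598, 0.006, 0.032]), ([234.8, 240.0], 0.42, [0.452, 0.057, 0.032])]
mat [([297.9, 308.8], 0.89, [0.533, -0.323, 0.0])]
mat [([366.2, 212.5], 0.79, [0.532, -0.328, 0.0]), ([253.6, 158.5], 0.39, [0.692, 0.004, 0.0])]
etchant [([264.5, 168.3], 0.63, [0.74, 0.22, 0.0])]
etchant [([182.8, 143.2], 0.83, [0.737, 0.216, 0.0]), ([176.8, 185.4], 0.75, [0.61, 0.231, 0.0])]
loupe [([335.4, 244.3], 0.51, [0.736, -0.188, 0.0])]
loupe [([321.0, 145.4], 0.56, [0.732, -0.197, 0.0])]
clampT origin 215 150 scale 8
clampS origin 203 170 scale 7
flT origin 115 160 scale 8
flS origin 175 132 scale 9
matT origin 320 178 scale 8
```

View pics/clampT.png

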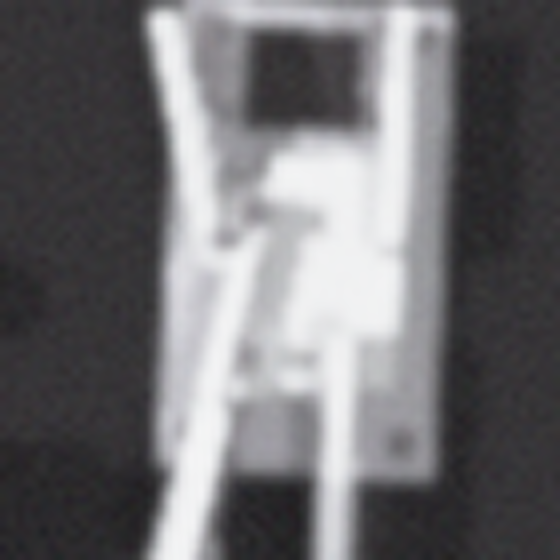

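View pics/clampS.png

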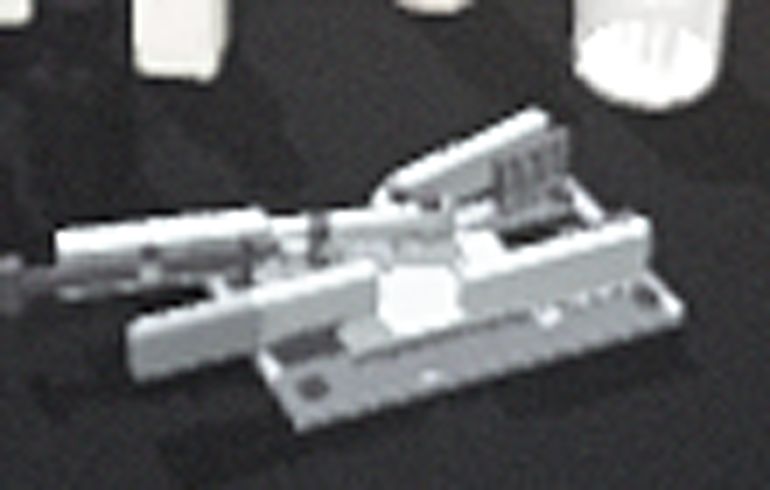

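View pics/flT.png

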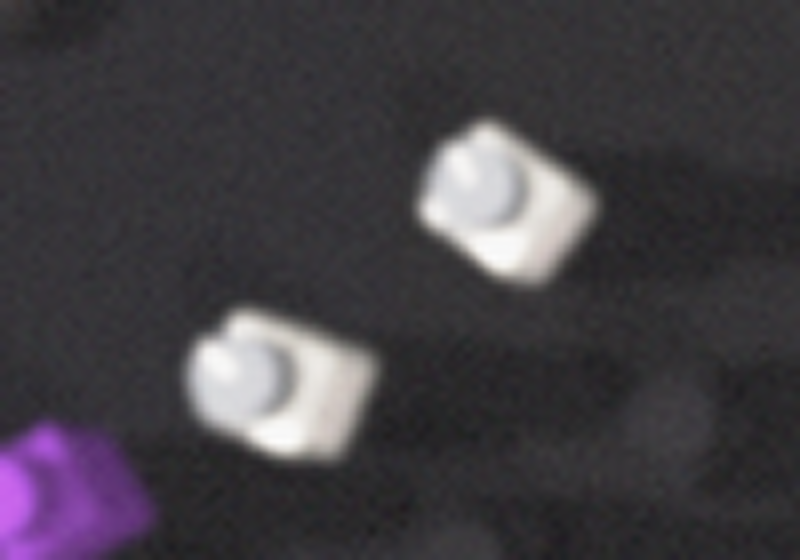

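View pics/flS.png

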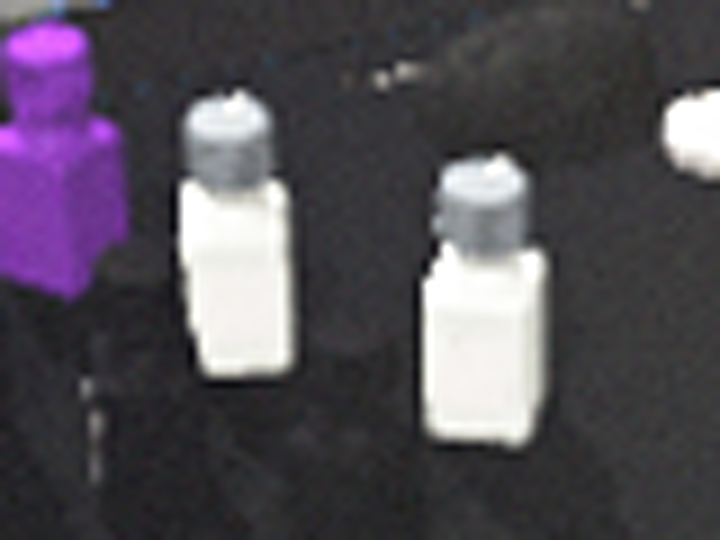

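View pics/matT.png

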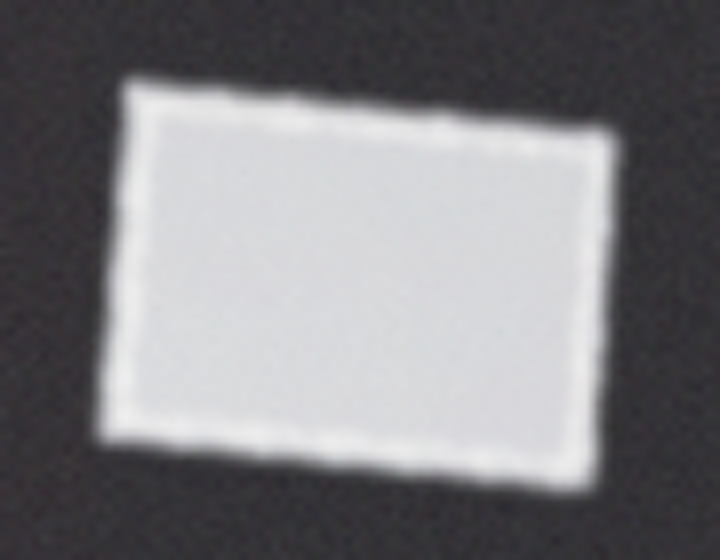

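```bash
cat > fit.py <<'E'
from h import *
from scipy.optimize import minimize
def box(x,y,yaw,hx,hy,z0,z1):
    c,s=np.cos(yaw),np.sin(yaw)
    return np.array([[x+c*a*hx-s*b*hy,y+s*a*hx+c*b*hy,z] for a in(-1,1) for b in(-1,1) for z in(z0,z1)])
def cyl(x,y,r,z0,z1):
    t=np.linspace(0,2*np.pi,24,endpoint=False)
    return np.array([[x+r*np.cos(q),y+r*np.sin(q),z] for q in t for z in(z0,z1)])
def parts(p,z0=0.):
    x,y,w=p
    return [box(x,y,w,.019,.019,z0,z0+.058),cyl(x,y,.0145,z0+.058,z0+.075),cyl(x,y,.015,z0+.074,z0+.098)]
def mask(s,p,x0,y0,w,h,k,z0=0.):
    m=np.zeros((h*k,w*k),np.uint8)
    for P in parts(p,z0):
        q=(proj(s,P)-[x0-.5,y0-.5])*k-.5
        hull=cv2.convexHull((q*16).round().astype(np.int32))
        cv2.fillConvexPoly(m,hull,1,shift=4)
    return m
def fitflask(ss,p0,z0=0.,half=34,k=4,thr=110,vs=True):
    obs=[]
    for s in ss:
        c=proj(s,[p0[0],p0[1],z0+.049])[0]; x0,y0=int(c[0]-half/2),int(c[1]-half/2)
        im=s["image"][y0:y0+half,x0:x0+half].astype(np.float32)
        g=im.mean(2); sat=im.max(2)-im.min(2)
        g=np.where(sat>60,0,g)
        g=cv2.resize(g,None,fx=k,fy=k,interpolation=cv2.INTER_CUBIC)
        obs.append((s,x0,y0,(np.clip((g-70)/(150-70),0,1))))
    def cost(p):
        return sum(np.abs(mask(s,p,x0,y0,half,half,k,z0)-o).sum()/mask(s,p0,x0,y0,half,half,k,z0).sum() for s,x0,y0,o in obs)
    best=None
    for w in np.arange(0,np.pi/2,np.pi/12):
        r=minimize(cost,[p0[0],p0[1],w],method="Nelder-Mead",options=dict(initial_simplex=[[p0[0],p0[1],w],[p0[0]+.006,p0[1],w],[p0[0],p0[1]+.006,w],[p0[0],p0[1],w+.2]],xatol=1e-4,fatol=1e-4))
        if best is None or r.fun<best.fun: best=r
    return best.x,best.fun
E
python3 - <<'E'
from fit import *
a=imaging.snapshot("scene"); b=imaging.snapshot("top")
for p0 in [(.615,.235),(.54,.30)]:
    for ss in ([a,b],[a],[b]):
        p,f=fitflask(ss,p0); print(np.round(p,4),round(f,3))
T=lambda u,v:(215-.5+(u+.5)/8,150-.5+(v+.5)/8)
print("plate",[np.round(onz(b,T(*q),.008),4)[:2].tolist() for q in [(457,12),(437,480),(157,465),(160,300)]])
print("sq",np.round(onz(b,T(302,75),.008),4),[np.round(onz(b,T(*q),.008),4)[:2].tolist() for q in [(245,30),(360,25),(245,125),(360,125)]])
M=lambda u,v:(320-.5+(u+.5)/8,178-.5+(v+.5)/8)
c=np.array([onz(b,M(*q),.003)[:2] for q in [(125,78),(615,127),(597,490),(98,440)]]);print("mat",c.round(4).tolist(),c.mean(0),np.linalg.norm(np.roll(c,-1,0)-c,axis=1))
print("fixed jaw/handle z.044",[np.round(onz(b,T(*q),.044),4)[:2].tolist() for q in [(388,10),(375,245),(413,10),(320,350),(355,350),(315,555),(352,555),(152,12),(200,240)]])
E
```

```text
Traceback (most recent call last):
  File "fit.py", line 32, in fitflask
    r=minimize(cost,[p0[0],p0[1],w],method="Nelder-Mead",options=dict(initial_simplex=[[p0[0],p0[1],w],[p0[0]+.006,p0[1],w],[p0[0],p0[1]+.006,w],[p0[0],p0[1],w+.2]],xatol=1e-4,fatol=1e-4))
  File "fit.py", line 29, in cost
    return sum(np.abs(mask(s,p,x0,y0,half,half,k,z0)-o).sum()/mask(s,p0,x0,y0,half,half,k,z0).sum() for s,x0,y0,o in obs)
  File "fit.py", line 29, in <genexpr>
    return sum(np.abs(mask(s,p,x0,y0,half,half,k,z0)-o).sum()/mask(s,p0,x0,y0,half,half,k,z0).sum() for s,x0,y0,o in obs)
                                                              ~~~~^^^^^^^^^^^^^^^^^^^^^^^^^^^
  File "fit.py", line 14, in mask
    for P in parts(p,z0):
             ~~~~~^^^^^^
  File "fit.py", line 10, in parts
    x,y,w=p
    ^^^^^
ValueError: not enough values to unpack (expected 3, got 2)
```

```bash
sed -i 's/mask(s,p0,x0,y0,half,half,k,z0).sum()/mask(s,(p0[0],p0[1],0.),x0,y0,half,half,k,z0).sum()/' fit.py
python3 - <<'E'
from fit import *
a=imaging.snapshot("scene"); b=imaging.snapshot("top")
for p0 in [(.615,.235),(.54,.30)]:
    for ss in ([a,b],[a],[b]):
        p,f=fitflask(ss,p0); print(np.round(p,4),round(f,3))
T=lambda u,v:(215-.5+(u+.5)/8,150-.5+(v+.5)/8)
print("plate",[np.round(onz(b,T(*q),.008),4)[:2].tolist() for q in [(457,12),(437,480),(157,465),(160,300)]])
print("sq",np.round(onz(b,T(302,75),.008),4),[np.round(onz(b,T(*q),.008),4)[:2].tolist() for q in [(245,30),(360,25),(245,125),(360,125)]])
M=lambda u,v:(320-.5+(u+.5)/8,178-.5+(v+.5)/8)
c=np.array([onz(b,M(*q),.003)[:2] for q in [(125,78),(615,127),(597,490),(98,440)]]);print("mat",c.round(4).tolist(),c.mean(0),np.linalg.norm(np.roll(c,-1,0)-c,axis=1))
print("fixed jaw/handle z.044",[np.round(onz(b,T(*q),.044),4)[:2].tolist() for q in [(388,10),(375,245),(413,10),(320,350),(355,350),(315,555),(352,555),(152,12),(200,240)]])
E
```

```text
[0.6068 0.2216 0.9619] 0.202
[0.6073 0.223  0.9729] 0.057
[0.6075 0.2214 0.8365] 0.133
[0.5423 0.2992 1.2043] 0.218
[ 0.5424  0.3    -0.3092] 0.086
[0.5424 0.2991 1.1249] 0.123
plate [[0.7129, -0.0491], [0.5395, -0.0415], [0.5446, 0.0607], [0.6052, 0.0601]]
sq [0.689  0.0082 0.008 ] [[0.7057, 0.0293], [0.7078, -0.0132], [0.6702, 0.0292], [0.6704, -0.0132]]
mat [[0.6062, -0.2371], [0.5888, -0.4183], [0.4555, -0.4075], [0.4731, -0.225]] [ 0.53092087 -0.32198664] [0.18203592 0.13369375 0.18338829 0.13362163]
fixed jaw/handle z.044 [[0.706, -0.022], [0.6213, -0.0174], [0.706, -0.0309], [0.5839, 0.002], [0.5839, -0.0103], [0.5115, 0.0036], [0.5115, -0.0094], [0.7048, 0.0623], [0.6229, 0.0447]]
```

```bash
cat > plan.py <<'E'
from bench import robot
import numpy as np,sys
def plan(x,y,z,yaw=None):
    o=robot.get_obs(); p=o["tool_pos"]; w=o["ee_rot"][2]
    d=np.array([x,y,z])-p; X=np.array([np.cos(w),np.sin(w)]); Z=np.array([-np.sin(w),np.cos(w)])
    print("pos",p.round(4),"rpy",o["ee_rot"].round(4),"F",o["wrist_force"].round(1),"T",o["wrist_torque"].round(2),"w",round(o["width"],4),"t",round(o["time"],2),"j6",round(o["joint_positions"][5],2))
    print("tool shift tx %.4f ty %.4f tz %.4f  roll %.1f deg"%(d[:2]@X,-d[2],d[:2]@Z,0 if yaw is None else np.degrees(w-yaw)))
if __name__=="__main__": plan(*map(float,sys.argv[1:]))
E
python3 plan.py .607 .222 .2 .95
```

```text
pos [0.2049 0.5104 0.2245] rpy [-1.5708e+00 -1.0000e-04  1.1890e+00] F [ 0.2 -0.  -0.2] T [ 0.01 -0.02 -0.05] w 0.0942 t 2.8 j6 -0.1
tool shift tx -0.1178 ty 0.0245 tz -0.4806  roll 13.7 deg
```

send_rows --moves "0 -0.0084 0.0017 -0.0343 0; 0 -0.0084 0.0017 -0.0343 0; 0 -0.0084 0.0017 -0.0343 0; 0 -0.0084 0.0017 -0.0343 0; 0 -0.0084 0.0017 -0.0343 0; 0 -0.0084 0.0017 -0.0343 0; 0 -0.0084 0.0017 -0.0343 0; 0 -0.0084 0.0017 -0.0343 0; 0 -0.0084 0.0017 -0.0343 0; 0 -0.0084 0.0017 -0.0343 0"

```text
time: 3.63
tool_pos: [0.4932, 0.3034, 0.2075]
ee_rot: [-1.571, -0.0, 1.189]
wrist_force: [-0.1, 0.3, 0.5]
width: 0.0472
```

send_rows --moves "0 -0.0084 0.0017 -0.0343 0; 0 -0.0084 0.0017 -0.0343 0; 0 -0.0084 0.0017 -0.0343 0; 0 -0.0084 0.0017 -0.0343 0; 0 0 0 0 6.8; 0 0 0 0 6.9; 0 0 0 0 0; 0 0 0 0 0; 0 0 0 0 0; 0 0 0 0 0"

```text
time: 4.47
tool_pos: [0.6064, 0.2228, 0.201]
ee_rot: [-1.571, -0.0, 0.952]
wrist_force: [0.2, -0.5, 0.6]
width: 0.0469
```

```bash
python3 plan.py .607 .222 .088 .95
python3 - <<'E'
from fit import *
a=imaging.snapshot("scene"); b=imaging.snapshot("top")
for p0 in [(.607,.222),(.542,.30)]:
    for ss in ([a],[b]):
        p,f=fitflask(ss,p0); print(np.round(p,4),round(f,3))
E
```

```text
pos [0.6064 0.2228 0.201 ] rpy [-1.571e+00 -3.000e-04  9.523e-01] F [ 0.2 -0.5  0.6] T [-0.08  0.04  0.02] w 0.0469 t 4.47 j6 -0.69
tool shift tx -0.0003 ty 0.1130 tz -0.0009  roll 0.1 deg
[0.6067 0.2221 1.0183] 0.062
[ 0.6491  0.2675 -2.0668] 0.573
[0.5421 0.2992 1.2513] 0.113
[0.5422 0.3025 1.053 ] 0.785
```

send_rows --moves "0 0 0.02 -0.001 0; 0 0 0.02 0 0; 0 0 0.02 0 0; 0 0 0.02 0 0; 0 0 0.016 0 0; 0 0 0.008 0 0; 0 0 0.007 0 0; 0 0 0 0 0; 1 0 0 0 0; 1 0 0 0 0"

```text
time: 5.4
tool_pos: [0.6084, 0.2221, 0.0913]
ee_rot: [-1.572, -0.002, 0.95]
wrist_force: [-0.6, 0.2, 0.8]
width: 0.0369
```

send_rows --moves "1 0 0 0 0; 1 0 0 0 0; 1 0 0 0 0; 1 0 0 0 0; 1 0 -0.005 0 0; 1 0 -0.01 0 0; 1 0 -0.015 0 0; 1 0 -0.02 0 0; 1 0 -0.02 0 0; 1 0 -0.01 0 0"

```text
time: 6.23
tool_pos: [0.6084, 0.2221, 0.1728]
ee_rot: [-1.573, -0.003, 0.95]
wrist_force: [0.2, 0.9, -1.3]
width: 0.0294
```

```bash
python3 plan.py .689 .012 .170 1.526
python3 - <<'E'
from h import *
a=imaging.snapshot("scene"); o=robot.get_obs()
crop(a,proj(a,o["tool_pos"])[0],100,80,"lift1",8)
E
```

```text
pos [0.6084 0.2221 0.1728] rpy [-1.573 -0.003  0.95 ] F [ 0.2  0.9 -1.3] T [ 0.02 -0.11  0.04] w 0.0294 t 6.23 j6 -0.69
tool shift tx -0.1240 ty 0.0028 tz -0.1878  roll -33.0 deg
lift1 origin 178 89 scale 8
```

View pics/lift1.png

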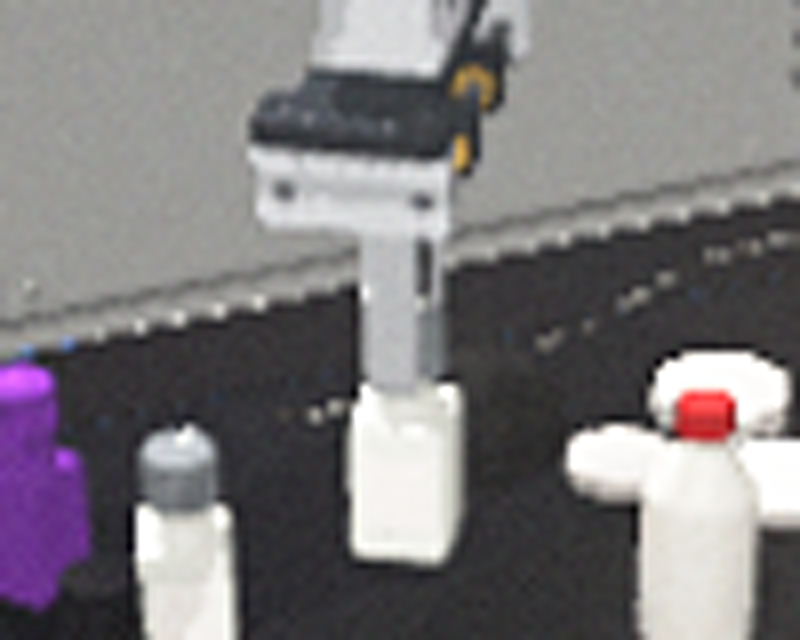

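The flask is held by its cap and clear of the bench. Next I carry it over the clamp.

send_rows --moves "1 -0.008 0 -0.013 0; 1 -0.018 0 -0.027 0; 1 -0.02 0 -0.03 0; 1 -0.02 0 -0.03 0; 1 -0.02 0 -0.03 0; 1 -0.018 0 -0.027 0; 1 -0.013 0 -0.019 0; 1 -0.007 0 -0.012 0; 1 0 0 0 -6; 1 0 0 0 -6"

```text
time: 7.12
tool_pos: [0.6879, 0.0098, 0.1674]
ee_rot: [-1.567, 0.001, 1.162]
wrist_force: [-0.5, 0.9, -2.2]
width: 0.0295
```

send_rows --moves "1 0 0 0 -6; 1 0 0 0 -6; 1 0 0 0 -6; 1 0 0 0 -3; 1 0 0 0 0; 1 0 0 0 0; 1 0 0 0 0; 1 0 0 0 0; 1 0 0 0 0; 1 0 0 0 0"

```text
time: 7.95
tool_pos: [0.6883, 0.0116, 0.1697]
ee_rot: [-1.571, -0.0, 1.526]
wrist_force: [-0.3, -0.2, -0.6]
width: 0.0293
```

```bash
python3 plan.py .689 .012 .1 1.526
python3 - <<'E'
from fit import *
a=imaging.snapshot("scene"); b=imaging.snapshot("top");o=robot.get_obs()
crop(a,proj(a,o["tool_pos"]-[0,0,.06])[0],100,80,"ov1",8)
crop(b,proj(b,o["tool_pos"]-[0,0,.06])[0],80,70,"ov1t",8)
E
```

```text
pos [0.6883 0.0116 0.1697] rpy [-1.5708e+00 -1.0000e-04  1.5256e+00] F [-0.3 -0.2 -0.6] T [ 0.02  0.02 -0.  ] w 0.0293 t 7.95 j6 -1.59
tool shift tx 0.0004 ty 0.0697 tz -0.0007  roll -0.0 deg
ov1 origin 235 136 scale 8
ov1t origin 211 117 scale 8
```

View pics/ov1.png

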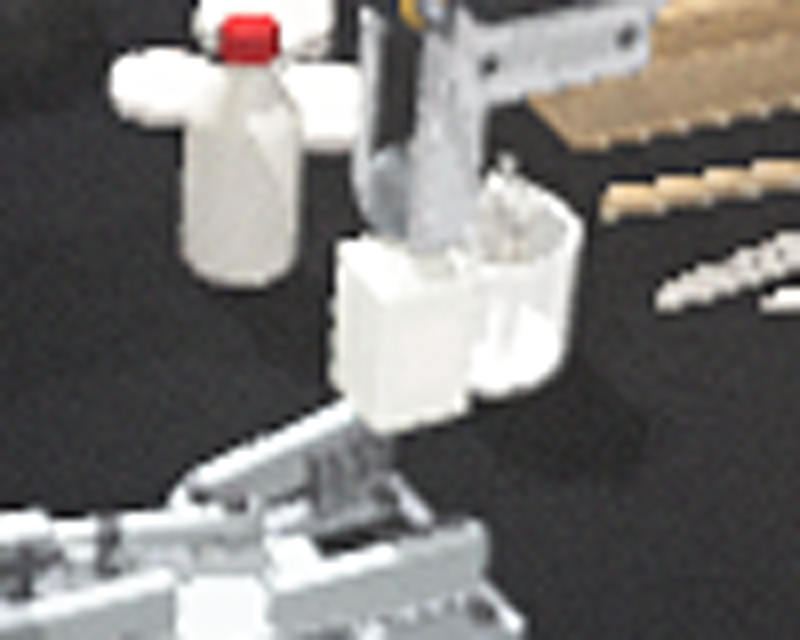

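View pics/ov1t.png

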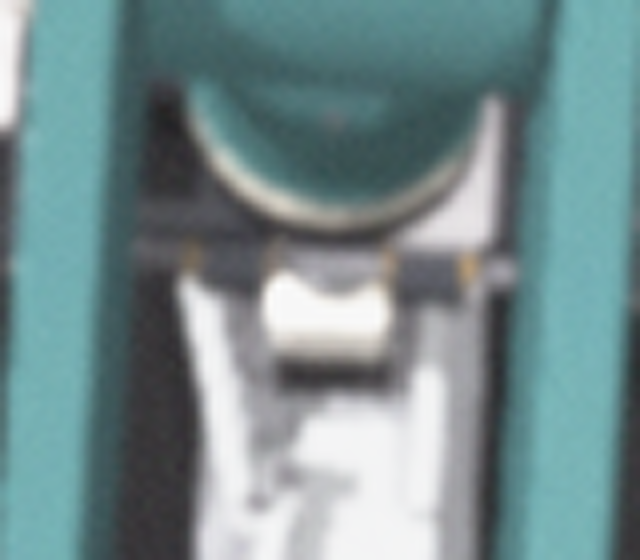

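send_rows --moves "1 0 0.006 0 0; 1 0 0.01 0 0; 1 0 0.01 0 0; 1 0 0.01 0 0; 1 0 0.008 0 0; 1 0 0.006 0 0; 1 0 0.006 0 0; 1 0 0.004 0 0; 1 0 0.002 0 0; 1 0 0 0 0"

```text
time: 8.88
tool_pos: [0.6882, 0.0116, 0.1072]
ee_rot: [-1.57, -0.0, 1.526]
wrist_force: [0.1, 0.3, -2.3]
width: 0.0294
```

```bash
python3 plan.py .689 .012 .0995 1.526
python3 - <<'E'
from fit import *
a=imaging.snapshot("scene"); b=imaging.snapshot("top");o=robot.get_obs()
crop(a,proj(a,o["tool_pos"]-[0,0,.06])[0],100,80,"ov2",8)
E
```

```text
pos [0.6882 0.0116 0.1072] rpy [-1.5702e+00 -1.0000e-04  1.5258e+00] F [ 0.1  0.3 -2.3] T [-0.03 -0.04  0.04] w 0.0294 t 8.88 j6 -1.59
tool shift tx 0.0005 ty 0.0077 tz -0.0008  roll -0.0 deg
ov2 origin 233 153 scale 8
```

View pics/ov2.png

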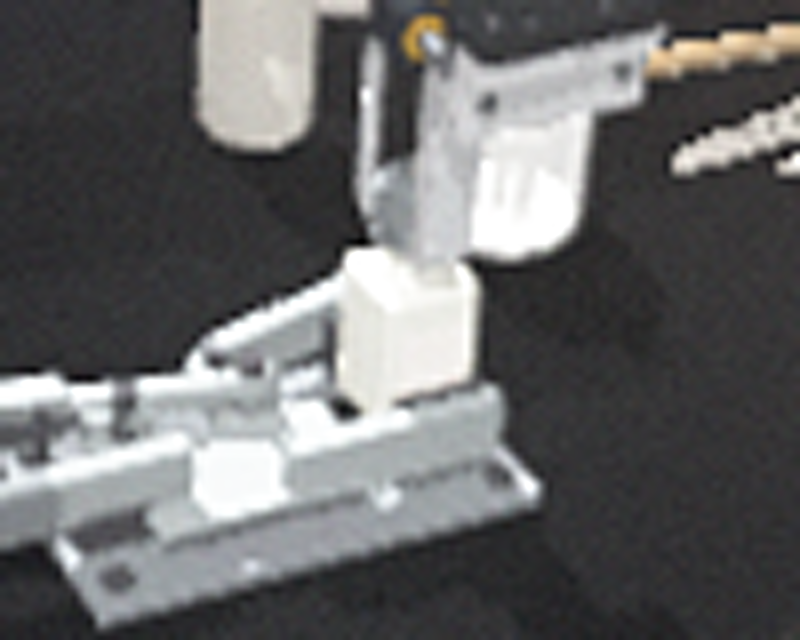

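send_rows --moves "1 0 0.002 0 0; 1 0 0.002 0 0; 1 0 0.002 0 0; 1 0 0.0015 0 0; 1 0 0 0 0; 1 0 0 0 0; 0 0 0 0 0; 0 0 0 0 0; 0 0 0 0 0; 0 0 0 0 0"

```text
time: 9.82
tool_pos: [0.6887, 0.0115, 0.1009]
ee_rot: [-1.572, -0.0, 1.526]
wrist_force: [-0.0, -0.5, -0.2]
width: 0.047
```

send_rows --moves "0 0 -0.01 0 0; 0 0 -0.02 0 0; 0 0 -0.02 0 0; 0 0 -0.02 0 0; 0 0 -0.02 0 0; 0 0 0 0.03 0; 0 0 0 0.03 0; 0 0 0 0.03 0; 0 0 0 0.03 0; 0 0 0 0.02 0"

```text
time: 10.65
tool_pos: [0.5464, 0.0181, 0.1915]
ee_rot: [-1.572, -0.0, 1.526]
wrist_force: [0.5, 0.6, -1.2]
width: 0.047
```

```bash
python3 plan.py .527 .0125 .2 1.526
python3 - <<'E'
from fit import *
a=imaging.snapshot("scene"); b=imaging.snapshot("top");o=robot.get_obs()
crop(a,proj(a,[.689,.01,.05])[0],100,80,"ov3",8)
crop(b,proj(b,[.64,.01,.05])[0],80,70,"ov3t",8)
for s in ("fixed_handle_mid","moving_handle_mid","lever_tail"):
  for q in (a,b):  print(s,[(round(d["conf"],2),np.round(onz(q,d["centre"],.032),3).tolist()) for d in imaging.landmark_of(q,s)[:2]])
E
```

```text
pos [0.5464 0.0181 0.1915] rpy [-1.5717e+00 -1.0000e-04  1.5260e+00] F [ 0.5  0.6 -1.2] T [ 0.08 -0.06 -0.01] w 0.047 t 10.65 j6 -1.6
tool shift tx -0.0064 ty -0.0085 tz 0.0192  roll 0.0 deg
ov3 origin 234 153 scale 8
ov3t origin 211 138 scale 8
fixed_handle_mid [(0.94, [0.52, 0.0, 0.032])]
fixed_handle_mid [(0.92, [0.521, -0.008, 0.032]), (0.26, [0.531, -0.314, 0.032])]
moving_handle_mid [(0.8, [0.519, 0.044, 0.032]), (0.36, [0.521, -0.349, 0.032])]
moving_handle_mid [(0.46, [0.526, 0.056, 0.032])]
lever_tail [(0.44, [0.454, 0.063, 0.032])]
lever_tail [(0.37, [0.46, 0.057, 0.032])]
```

View pics/ov3.png

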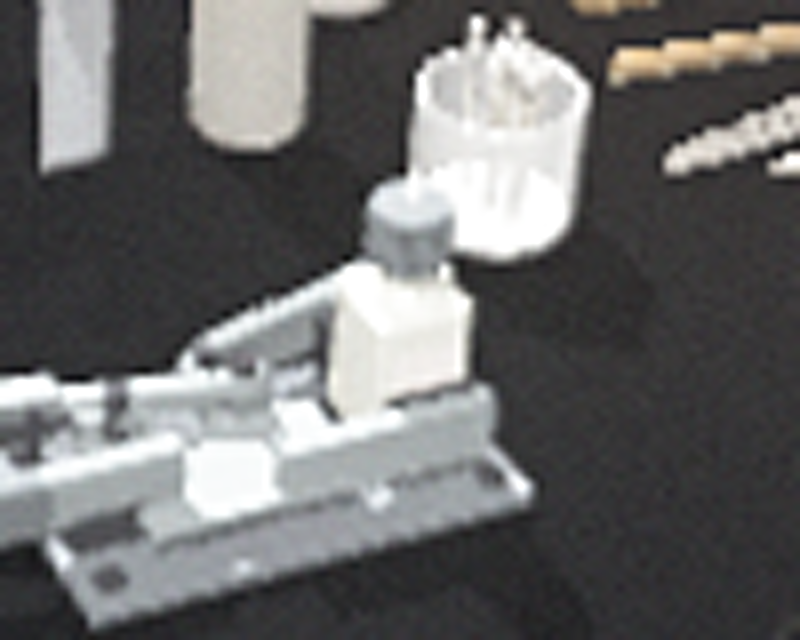

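View pics/ov3t.png

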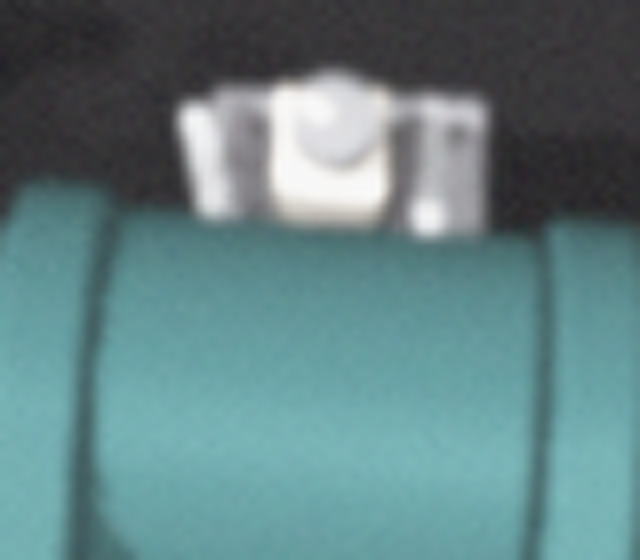

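send_rows --moves "-1 -0.005 0.015 0.0235 0; -1 0 0.02 0 0; -1 0 0.02 0 0; -1 0 0.02 0 0; -1 0 0 0 0; -1 0 0 0 0; -1 0 0 0 0; -1 0 0 0 0; -1 0 0 0 0; -1 0 0 0 0"

```text
time: 11.88
tool_pos: [0.5256, 0.0139, 0.1165]
ee_rot: [-1.573, -0.0, 1.526]
wrist_force: [-1.1, 1.1, 0.1]
width: 0.0939
```

```bash
python3 plan.py .523 .0135 .039 1.526
python3 - <<'E'
from fit import *
a=imaging.snapshot("scene")
crop(a,proj(a,[.53,.02,.05])[0],100,80,"hd",8)
E
```

```text
pos [0.5256 0.0139 0.1165] rpy [-1.5732 -0.      1.5259] F [-1.1  1.1  0.1] T [ 0.04  0.07 -0.05] w 0.0939 t 11.88 j6 -1.61
tool shift tx -0.0005 ty 0.0775 tz 0.0026  roll -0.0 deg
hd origin 182 166 scale 8
```

View pics/hd.png

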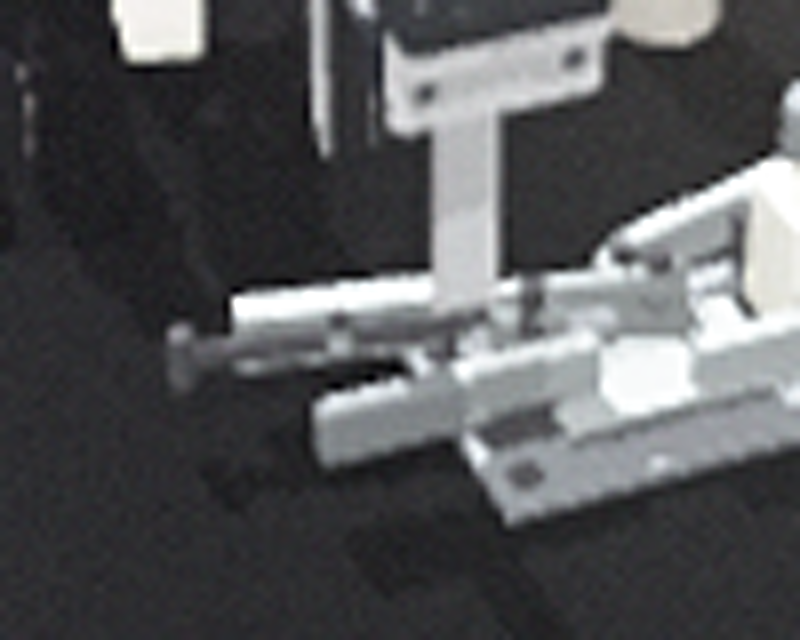

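The picture shows the open fingers above both handles: near finger at (465,250), handles from (230,310) to (600,290). Next I lower to just above handle height.

send_rows --moves "-1 0 0.01 0.001 0; -1 0 0.012 0.001 0; -1 0 0.012 0 0; -1 0 0.012 0 0; -1 0 0.006 0 0; -1 0 0.004 0 0; -1 0 0.004 0 0; -1 0 0.004 0 0; -1 0 0.004 0 0; -1 0 0 0 0"

```text
time: 12.77
tool_pos: [0.5225, 0.014, 0.0465]
ee_rot: [-1.57, -0.0, 1.526]
wrist_force: [-0.0, -0.1, -0.3]
width: 0.094
```

```bash
python3 plan.py .523 .0135 .039 1.526
python3 - <<'E'
from fit import *
a=imaging.snapshot("scene")
crop(a,proj(a,[.53,.02,.05])[0],100,80,"hd2",8)
E
```

```text
pos [0.5225 0.014  0.0465] rpy [-1.5700e+00 -1.0000e-04  1.5258e+00] F [-0.  -0.1 -0.3] T [ 0.08 -0.02 -0.05] w 0.094 t 12.77 j6 -1.61
tool shift tx -0.0005 ty 0.0075 tz -0.0005  roll -0.0 deg
hd2 origin 182 166 scale 8
```

View pics/hd2.png

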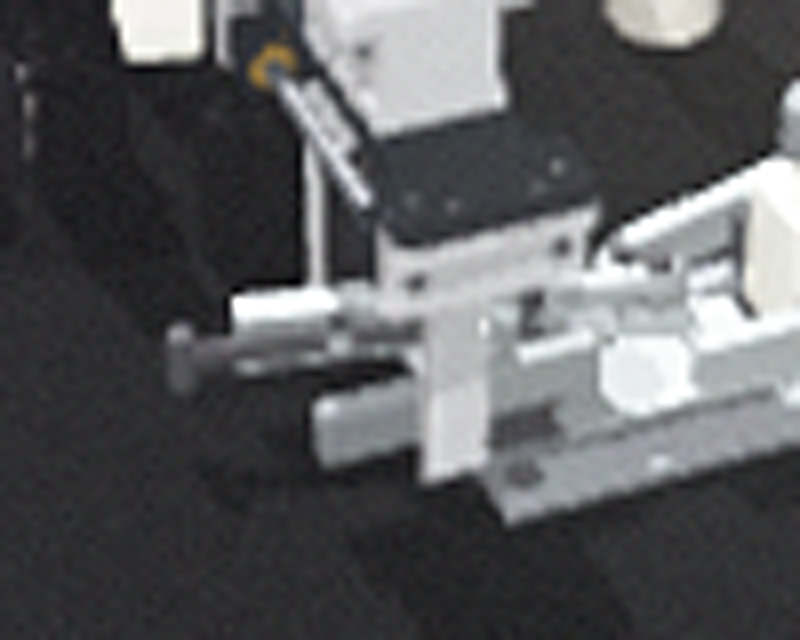

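The fingers straddle both handles. Lower a little further and squeeze.

send_rows --moves "-1 0 0.004 0 0; -1 0 0.004 0 0; 0 0 0 0 0; 0.2 0 0 0 0; 0.3 0 0 0 0; 0.4 0 0 0 0; 1 0 0 0 0; 1 0 0 0 0; 1 0 0 0 0; 1 0 0 0 0"

```text
time: 13.65
tool_pos: [0.5227, 0.0131, 0.0391]
ee_rot: [-1.571, 0.003, 1.527]
wrist_force: [-0.3, -7.1, -2.1]
width: 0.0443
```

send_rows --moves "1 0 0 0 0; 1 0 0 0 0; 1 0 0 0 0; 1 0 0 0 0; 1 0 0 0 0; 1 0 0 0 0; 1 0 0 0 0; 1 0 0 0 0; 1 0 0 0 0; 1 0 0 0 0"

```text
time: 14.48
tool_pos: [0.5227, 0.0118, 0.0391]
ee_rot: [-1.571, 0.004, 1.525]
wrist_force: [-0.6, -5.5, -0.1]
width: 0.0413
```

Width is 41 mm, so the handles are fully squeezed. Open the fingers, lift, and check that it stays locked.

send_rows --moves "-0.6 0 0 0 0; -0.6 0 0 0 0; -0.6 0 0 0 0; -0.6 0 0 0 0; -0.6 0 -0.01 0 0; -0.6 0 -0.02 0 0; -0.6 0 -0.03 0 0; -0.6 0 -0.03 0 0; 0 0 -0.03 0 0; 0 0 -0.02 0 0"

```text
time: 15.32
tool_pos: [0.5239, 0.0142, 0.1837]
ee_rot: [-1.576, -0.0, 1.526]
wrist_force: [1.0, 0.4, 0.4]
width: 0.0651
```

```bash
python3 plan.py .689 .0075 .2 2.1
python3 - <<'E'
from fit import *
a=imaging.snapshot("scene"); b=imaging.snapshot("top")
crop(a,proj(a,[.60,.02,.05])[0],110,80,"lk",7)
for p0 in [(.689,.01),]:
    print(fitflask([a],p0,z0=.008))
for s in ("fixed_handle_mid","moving_handle_mid","lever_tail"):
  for q in (a,b):  print(s,[(round(d["conf"],2),np.round(onz(q,d["centre"],.032),3).tolist()) for d in imaging.landmark_of(q,s)[:2]])
E
```

```text
pos [0.5239 0.0142 0.1837] rpy [-1.5762e+00 -1.0000e-04  1.5262e+00] F [1.  0.4 0.4] T [ 0.06 -0.04 -0.04] w 0.0651 t 15.32 j6 -1.61
tool shift tx 0.0007 ty -0.0163 tz -0.1652  roll -32.9 deg
lk origin 200 159 scale 7
(array([ 0.69026129,  0.00749253, -0.00104748]), np.float64(0.6208075725410496))
fixed_handle_mid [(0.68, [0.674, -0.014, 0.032]), (0.62, [0.521, 0.006, 0.032])]
fixed_handle_mid []
moving_handle_mid [(0.62, [0.518, 0.019, 0.032])]
moving_handle_mid [(0.46, [0.692, 0.007, 0.032])]
lever_tail [(0.65, [0.451, 0.015, 0.032])]
lever_tail []
```

View pics/lk.png

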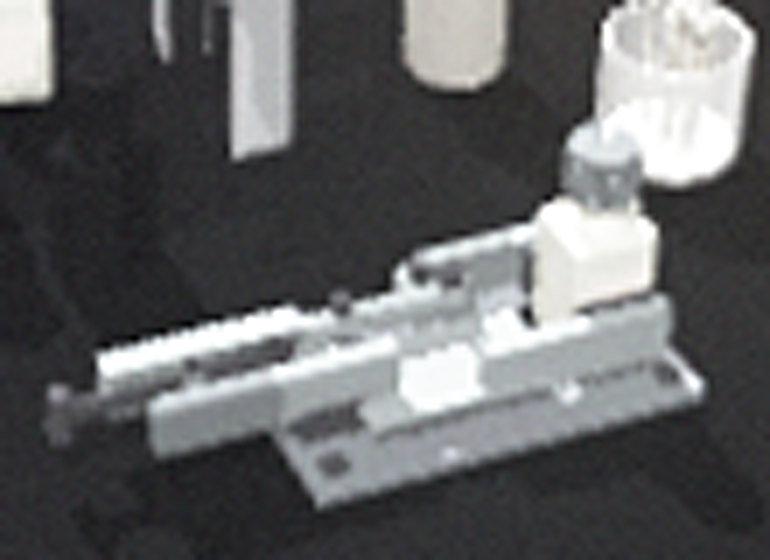

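send_rows --moves "0 0 -0.016 -0.025 0; 0 0 0 -0.035 0; 0 0 0 -0.035 0; 0 0 0 -0.035 0; 0 0 0 -0.02 0; 0 0.0005 0 -0.0145 0; 0 0 0 0 0; 0 0 0 0 0; 0 0 0 0 0; 0 0 0 0 0"

```text
time: 16.55
tool_pos: [0.6862, 0.0072, 0.1951]
ee_rot: [-1.57, -0.0, 1.526]
wrist_force: [0.0, 1.0, 0.4]
width: 0.047
```

```bash
python3 plan.py .6885 .0075 .0985 1.526
```

```text
pos [0.6862 0.0072 0.1951] rpy [-1.5700e+00 -1.0000e-04  1.5259e+00] F [0.  1.  0.4] T [ 0.04 -0.   -0.03] w 0.047 t 16.55 j6 -1.6
tool shift tx 0.0004 ty 0.0966 tz -0.0023  roll -0.0 deg
```

send_rows --moves "0 0.0005 0.02 -0.0025 0; 0 0 0.02 0 0; 0 0 0.02 0 0; 0 0 0.015 0 0; 0 0 0.01 0 0; 0 0 0.0115 0 0; 0 0 0 0 0; 0.2 0 0 0 0; 0.3 0 0 0 0; 1 0 0 0 0"

```text
time: 17.38
tool_pos: [0.6901, 0.0054, 0.1005]
ee_rot: [-1.573, 0.004, 1.525]
wrist_force: [-1.6, -6.3, 3.0]
width: 0.0307
```

send_rows --moves "1 0 0 0 0; 1 0 0 0 0; 1 0 0 0 0; 1 0 0 0 0; 1 0 0 0 5; 1 0 0 0 5; 1 0 0 0 5; 1 0 0 0 5; 1 0 0 0 0; 1 0 0 0 0"

```text
time: 18.22
tool_pos: [0.6901, 0.0045, 0.1005]
ee_rot: [-1.574, 0.004, 1.175]
wrist_force: [-0.6, -5.2, 1.1]
width: 0.0297
```

```bash
python3 plan.py .6885 .0075 .0985 1.526
```

```text
pos [0.6901 0.0045 0.1005] rpy [-1.5743  0.0039  1.1747] F [-0.6 -5.2  1.1] T [-1.26  0.3  -0.14] w 0.0297 t 18.22 j6 -1.25
tool shift tx 0.0022 ty 0.0020 tz 0.0026  roll -20.1 deg
```

send_rows --moves "1 -0.002 0 -0.0025 0; 1 0 0 0 5; 1 0 0 0 5; 1 0 0 0 5; 1 0 0 0 5; 1 0 0 0 0; 1 0 0 0 0; 1 0 0 0 0; 1 0 0 0 0; 1 0 0 0 0"

```text
time: 19.05
tool_pos: [0.6908, 0.003, 0.1004]
ee_rot: [-1.572, 0.002, 0.826]
wrist_force: [-4.0, -4.4, 2.7]
width: 0.0295
```

```bash
python3 plan.py .6885 .0045 .0985 0.5
python3 - <<'E'
from fit import *
a=imaging.snapshot("scene")
crop(a,proj(a,[.689,.006,.08])[0],60,50,"cap1",14)
E
```

```text
pos [0.6908 0.003  0.1004] rpy [-1.5723  0.002   0.8264] F [-4.  -4.4  2.7] T [-0.87  0.79 -0.12] w 0.0295 t 19.05 j6 -0.9
tool shift tx -0.0005 ty 0.0019 tz 0.0027  roll 18.7 deg
cap1 origin 255 161 scale 14
```

View pics/cap1.png

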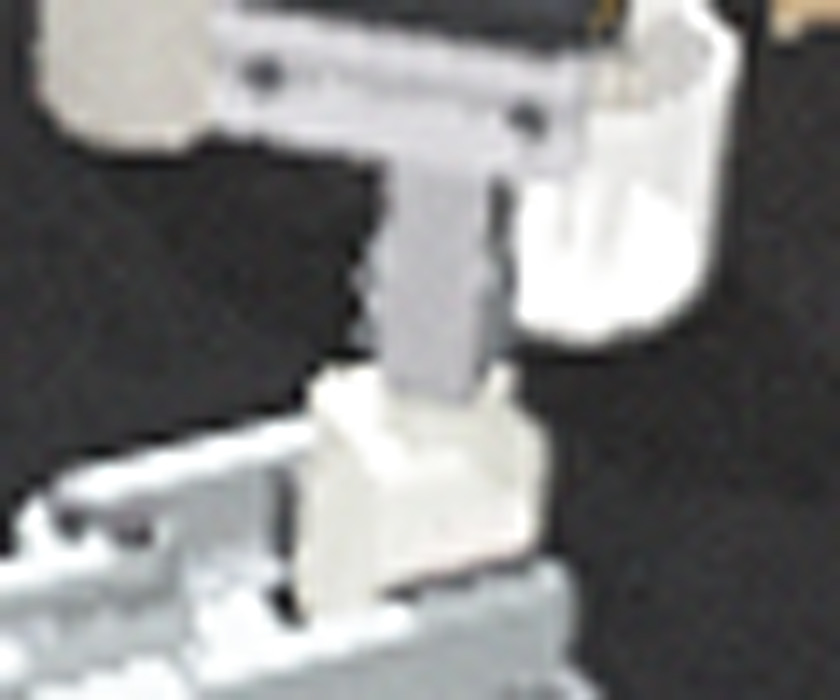

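send_rows --moves "1 -0.002 0 0 0; 1 0 0 0 5; 1 0 0 0 5; 1 0 0 0 5; 1 0 0 0 0; 1 0 0 0 0; 1 0 0 0 0; 1 0 0 0 0; 1 0 0 0 0; 1 0 0 0 0"

```text
time: 19.93
tool_pos: [0.6904, 0.0026, 0.1003]
ee_rot: [-1.573, -0.001, 0.567]
wrist_force: [-2.6, -3.6, 6.6]
width: 0.0293
```

```bash
python3 plan.py .6885 .0045 .0985 0.5
```

```text
pos [0.6904 0.0026 0.1003] rpy [-1.5727e+00 -1.2000e-03  5.6740e-01] F [-2.6 -3.6  6.6] T [-0.7   0.52 -0.1 ] w 0.0293 t 19.93 j6 -0.65
tool shift tx -0.0005 ty 0.0018 tz 0.0026  roll 3.9 deg
```

send_rows --moves "1 0 0 0 4; 1 0 0 0 4; 1 0 0 0 0; 1 0 0 0 0; 1 0 0 0 0; 1 0 0 0 0; 1 0 0 0 0; 1 0 0 0 0; 1 0 0 0 0; 1 0 0 0 0"

```text
time: 20.77
tool_pos: [0.6902, 0.0024, 0.1003]
ee_rot: [-1.573, -0.001, 0.428]
wrist_force: [-3.1, -3.5, 6.0]
width: 0.0292
```

```bash
python3 plan.py .6885 .0045 .0985 0.3
```

```text
pos [0.6902 0.0024 0.1003] rpy [-1.5727e+00 -9.0000e-04  4.2810e-01] F [-3.1 -3.5  6. ] T [-0.82  0.65  0.06] w 0.0292 t 20.77 j6 -0.51
tool shift tx -0.0006 ty 0.0018 tz 0.0026  roll 7.3 deg
```

send_rows --moves "1 0 0 0 4; 1 0 0 0 4; 1 0 0 0 0; 1 0 0 0 0; 1 0 0 0 0; 1 0 0 0 0; 1 0 0 0 0; 1 0 0 0 0; 1 0 0 0 0; 1 0 0 0 0"

```text
time: 21.6
tool_pos: [0.6895, 0.0038, 0.1003]
ee_rot: [-1.57, -0.0, 0.29]
wrist_force: [-5.3, -2.0, 6.5]
width: 0.0293
```

```bash
python3 plan.py .6885 .0045 .0985 0.3
python3 - <<'E'
from fit import *
a=imaging.snapshot("scene")
crop(a,proj(a,[.689,.006,.08])[0],60,50,"cap2",14)
o=robot.get_obs(); print(o["wrist_torque"],o["joint_torque"][5])
E
```

```text
pos [0.6895 0.0038 0.1003] rpy [-1.5699e+00 -2.0000e-04  2.8960e-01] F [-5.3 -2.   6.5] T [-0.36  1.03  0.19] w 0.0293 t 21.6 j6 -0.37
tool shift tx -0.0008 ty 0.0018 tz 0.0009  roll -0.6 deg
cap2 origin 255 161 scale 14
[-0.32166051  1.02914525  0.23284092] 0.14156945049762726
```

View pics/cap2.png

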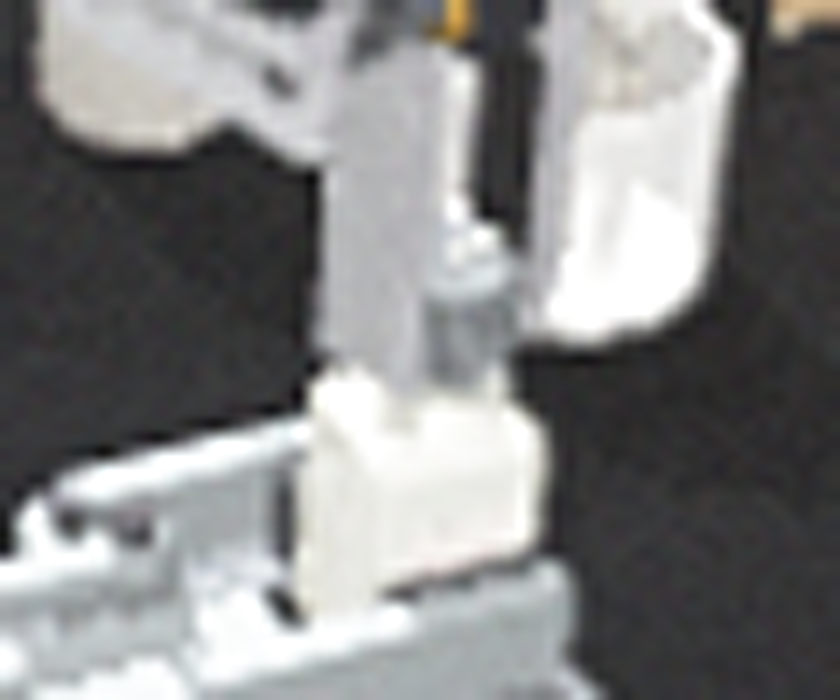

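send_rows --moves "1 0 0 0 3; 1 0 0 0 3; 1 0 0 0 0; 1 0 0 0 0; 1 0 0 0 0; 1 0 0 0 0; 1 0 0 0 0; 1 0 0 0 0; 1 0 0 0 0; 1 0 0 0 0"

```text
time: 22.48
tool_pos: [0.6894, 0.0045, 0.1003]
ee_rot: [-1.569, 0.0, 0.186]
wrist_force: [-4.4, -0.4, 6.3]
width: 0.0291
```

```bash
python3 plan.py .6885 .0045 .0985 0.3;  python3 - <<'E'
from fit import *
for i in range(3):
    a=imaging.snapshot("scene")
    o=robot.get_obs(); print(o["wrist_torque"],o["joint_torque"][5])
E
```

```text
pos [0.6894 0.0045 0.1003] rpy [-1.5688e+00  1.0000e-04  1.8610e-01] F [-4.4 -0.4  6.3] T [-0.07  1.07  0.41] w 0.0291 t 22.48 j6 -0.26
tool shift tx -0.0009 ty 0.0018 tz 0.0001  roll -6.5 deg
[-0.10631254  1.06366241  0.43953123] 0.3919604513794184
[-0.14900818  1.09797426  0.38795367] 0.3921233396977186
[-0.08897389  1.06117415  0.34788476] 0.39212686009705067
```

Joint torque is 0.39 N·m, well above the 0.12 needed to turn the cap, so it is at the stop. Release and look.

send_rows --moves "0 0 0 0 0; 0 0 0 0 0; 0 0 0 0 0; 0 0 -0.02 0 0; 0 0 -0.03 0 0; 0 0 -0.03 0 0; 0 0 -0.03 0 0; 0 0 0 0 -7; 0 0 0 0 -7; 0 0 0 0 -7"

```text
time: 23.47
tool_pos: [0.6905, 0.0036, 0.2093]
ee_rot: [-1.571, -0.002, 0.555]
wrist_force: [0.8, -0.7, -0.4]
width: 0.0468
```

send_rows --moves "0 0 0 0 -7; 0 0 0 0 -7; 0 0 0 0 -7; 0 0 0 0 -7; 0 0 0 0 -7; 0 0 0 0 -7; 0 0 0 0 -7; 0 0 0 0 -7; 0 0 0 0 0; 0 0 0 0 0"

```text
time: 24.3
tool_pos: [0.69, 0.0035, 0.208]
ee_rot: [-1.57, -0.001, 1.523]
wrist_force: [0.5, 0.2, -0.6]
width: 0.0469
```

```bash
python3 plan.py .4525 .018 .2 1.526;  python3 - <<'E'
from fit import *
a=imaging.snapshot("scene"); b=imaging.snapshot("top")
crop(a,proj(a,[.689,.006,.08])[0],50,44,"cap3",16)
print([(round(d["conf"],2),np.round(onz(q,d["centre"],.032),3).tolist()) for q in (a,b) for d in imaging.landmark_of(q,"lever_tail")[:2]])
crop(a,proj(a,[.49,.02,.03])[0],70,60,"tail",10)
E
```

```text
pos [0.69   0.0035 0.208 ] rpy [-1.5704e+00 -6.0000e-04  1.5234e+00] F [ 0.5  0.2 -0.6] T [ 0.03 -0.03 -0.02] w 0.0469 t 24.3 j6 -1.6
tool shift tx 0.0033 ty 0.0080 tz 0.2379  roll -0.2 deg
cap3 origin 260 164 scale 16
[(0.6, [0.52, -0.344, 0.032]), (0.44, [0.452, 0.013, 0.032]), (0.63, [0.543, 0.301, 0.032])]
tail origin 184 185 scale 10
```

View pics/cap3.png

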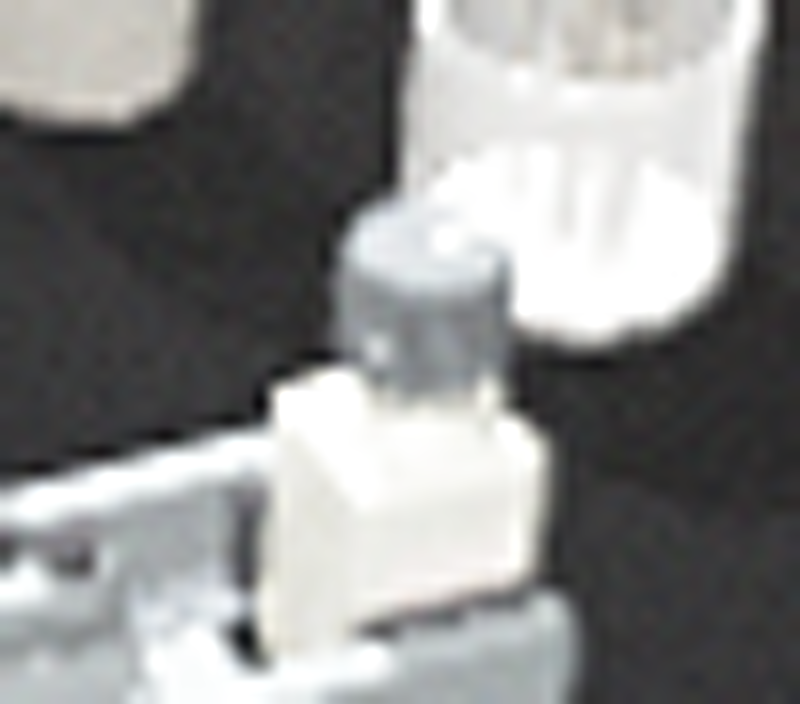

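View pics/tail.png

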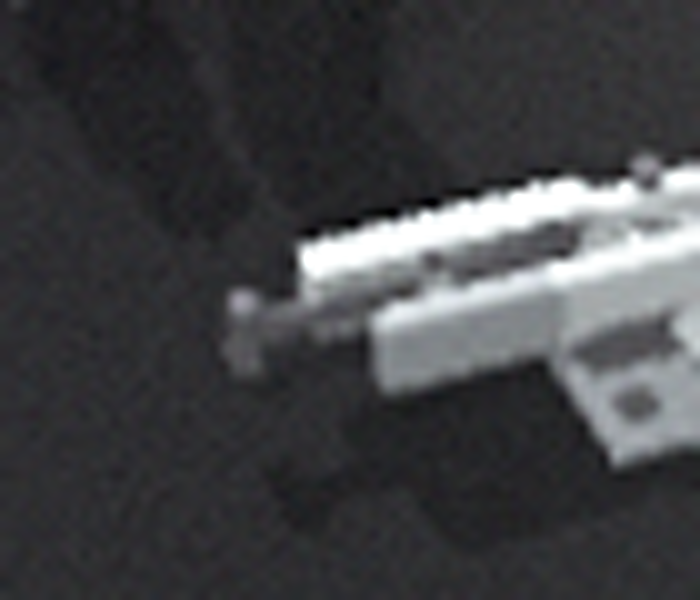

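Run:
```python
from fit import *
a=imaging.snapshot("scene"); b=imaging.snapshot("top")
print("tail",onz(a,(184-.5+24.05,185-.5+33.35),.032), "top z.044", onz(a,(184-.5+24.2,185-.5+29.9),.044))
c=np.array([.6895,.0045,.106])
for n,d in dict(c=[0,0,0],px=[.013,-.0006,0],py=[.0006,.013,0],mx=[-.013,.0006,0],my=[-.0006,-.013,0],ribpx=[.016,-.0007,-.04]).items():
    print(n,((proj(a,c+d)[0]-[260-.5,164-.5])*16).round())
crop(b,proj(b,[.689,.006,.09])[0],36,30,"cap3t",20)
```

```text
tail [0.45497603 0.02301572 0.032     ] top z.044 [0.45589114 0.0229218  0.044     ]
c [434. 244.]
px [499. 228.]
py [399. 206.]
mx [368. 260.]
my [469. 283.]
ribpx [495. 408.]
cap3t origin 235 138 scale 20
```

View pics/cap3t.png

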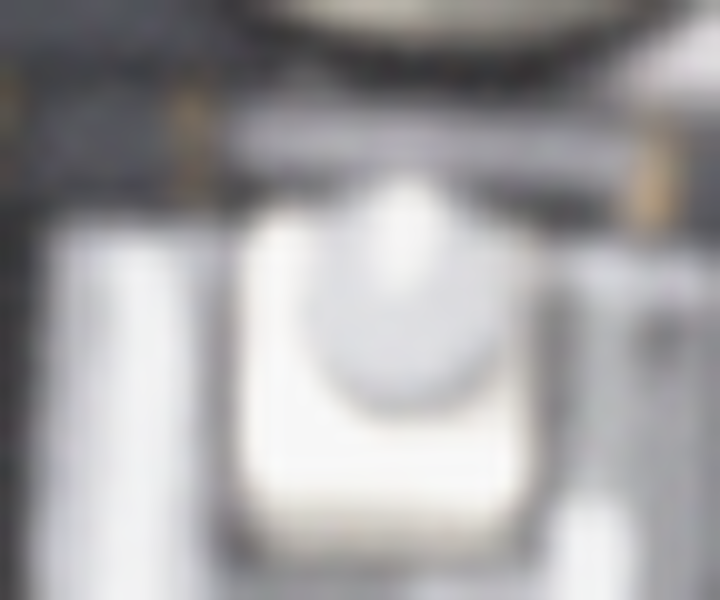

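Both views show the bar pointing to +x over the rib, with the rib projecting to (495,408), so the cap is home. Next is the lever knob at about (0.455, 0.023).

send_rows --moves "0 0.001 0.01 0.0335 0; 0 0.001 0.01 0.0335 0; 0 0.001 0.01 0.0335 0; 0 0.001 0.01 0.0335 0; 0 0.001 0.01 0.0335 0; 0 0.001 0.01 0.0335 0; 0 0.002 0 0.0335 0; 0 0 0.02 0 0; 0 0 0.02 0 0; 0 0 0 0 0"

```text
time: 25.43
tool_pos: [0.4529, 0.022, 0.1055]
ee_rot: [-1.565, -0.0, 1.525]
wrist_force: [-1.1, 0.4, -0.1]
width: 0.0468
```

```bash
python3 plan.py .4555 .023 .037 1.526
```

```text
pos [0.4529 0.022  0.1055] rpy [-1.5649e+00 -3.0000e-04  1.5254e+00] F [-1.1  0.4 -0.1] T [0.04 0.01 0.  ] w 0.0468 t 25.43 j6 -1.6
tool shift tx 0.0011 ty 0.0685 tz -0.0026  roll -0.0 deg
```

send_rows --moves "0 0.001 0.015 -0.001 0; 0 0 0.015 0 0; 0 0 0.015 0 0; 0 0 0.01 0 0; 0 0 0.008 0 0; 0 0 0.005 0 0; 0 0 0 0 0; 0.3 0 0 0 0; 1 0 0 0 0; 1 0 0 0 0"

```text
time: 26.27
tool_pos: [0.4577, 0.0227, 0.0416]
ee_rot: [-1.573, -0.0, 1.526]
wrist_force: [-0.1, 1.1, 0.5]
width: 0.0306
```

send_rows --moves "1 0 0 0 0; 1 0 0 0 0; 1 0 0 0 0; 1 0 0 0 0; 1 0 0 0 0; 1 0 0 0 0; 1 0 0 0 0; 1 0.001 0 0 0; 1 0 0 0 0; 1 0 0 0 0"

```text
time: 27.1
tool_pos: [0.4572, 0.0236, 0.0409]
ee_rot: [-1.571, 0.0, 1.526]
wrist_force: [0.9, -1.5, 3.1]
width: 0.0091
```

```bash
python3 plan.py .4555 .023 .037 1.526;  python3 - <<'E'
from fit import *
a=imaging.snapshot("scene")
crop(a,proj(a,[.49,.02,.03])[0],80,60,"tail2",10)
E
```

```text
pos [0.4572 0.0236 0.0409] rpy [-1.5713e+00  2.0000e-04  1.5258e+00] F [ 0.9 -1.5  3.1] T [-0.45  0.14 -0.08] w 0.0091 t 27.1 j6 -1.6
tool shift tx -0.0007 ty 0.0039 tz 0.0017  roll -0.0 deg
tail2 origin 179 185 scale 10
```

View pics/tail2.png

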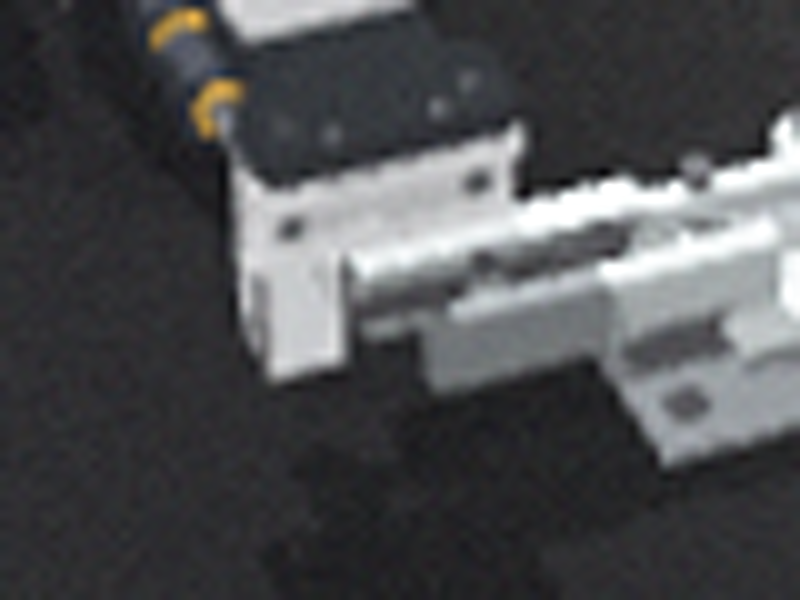

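The knob is gripped at 9 mm width. Pull it outwards.

send_rows --moves "1 0.003 0 0 0; 1 0.003 0 0 0; 1 0.003 0 0 0; 1 0.003 0 0 0; 1 0.003 0 0 0; 1 0.003 0 0 0; 1 0.003 0 0 0; 1 0.003 0 0 0; 1 0.003 0 0 0; 1 0.003 0 0 0"

```text
time: 27.98
tool_pos: [0.4589, 0.0563, 0.041]
ee_rot: [-1.572, -0.005, 1.526]
wrist_force: [1.6, -1.0, 3.4]
width: 0.0092
```

send_rows --moves "1 0.003 0 0 0; 1 0.003 0 0 0; 1 0.003 0 0 0; 1 0.001 0 0 0; 1 0 0 0 0; 1 0 0 0 0; 1 0 0 0 0; 1 0 0 0 0; 1 0 0 0 0; 1 0 0 0 0"

```text
time: 28.82
tool_pos: [0.4603, 0.0628, 0.041]
ee_rot: [-1.574, 0.002, 1.526]
wrist_force: [5.3, -3.8, 1.3]
width: 0.009
```

```bash
python3 plan.py .4555 .06 .2 1.526;  python3 - <<'E'
from fit import *
a=imaging.snapshot("scene")
crop(a,proj(a,[.58,.02,.03])[0],110,80,"tail3",7)
E
```

```text
pos [0.4603 0.0628 0.041 ] rpy [-1.5745  0.002   1.5258] F [ 5.3 -3.8  1.3] T [-0.78 -0.8  -0.08] w 0.009 t 28.82 j6 -1.51
tool shift tx -0.0030 ty -0.1590 tz 0.0047  roll -0.0 deg
tail3 origin 193 167 scale 7
```

View pics/tail3.png

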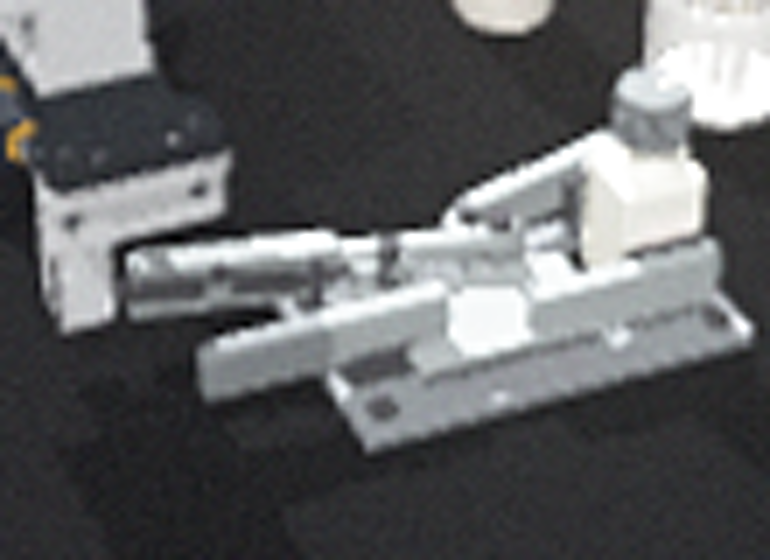

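Clamp is open. Release the knob and fetch the flask.

send_rows --moves "0.4 0 0 0 0; 0.2 0 0 0 0; 0.2 0 0 0 0; 0.2 0 -0.01 0 0; 0.2 0 -0.03 0 0; 0.2 0 -0.04 0 0; 0.2 0 -0.04 0 0; 0 0 -0.04 0 0; 0 -0.008 0 -0.03 0; 0 -0.008 0 -0.035 0"

```text
time: 29.7
tool_pos: [0.5242, 0.0459, 0.2063]
ee_rot: [-1.579, -0.002, 1.528]
wrist_force: [0.9, 0.5, -0.1]
width: 0.0471
```

```bash
python3 plan.py .6895 .004 .2 1.526;  python3 - <<'E'
from fit import *
a=imaging.snapshot("scene")
print([fitflask([a],p,z0=z) for p,z in (((.69,.005),.008),((.542,.3),0))])
crop(a,proj(a,[.58,.02,.03])[0],110,80,"op",7)
E
```

```text
pos [0.5242 0.0459 0.2063] rpy [-1.5794 -0.0019  1.5282] F [ 0.9  0.5 -0.1] T [ 0.05 -0.01 -0.01] w 0.0471 t 29.7 j6 -1.55
tool shift tx -0.0348 ty 0.0063 tz -0.1669  roll 0.1 deg
[(array([ 0.69038157,  0.00883467, -0.0528593 ]), np.float64(0.6435780636609536)), (array([0.5423337 , 0.30069715, 1.24810345]), np.float64(0.10351900431413914))]
op origin 193 167 scale 7
```

View pics/op.png

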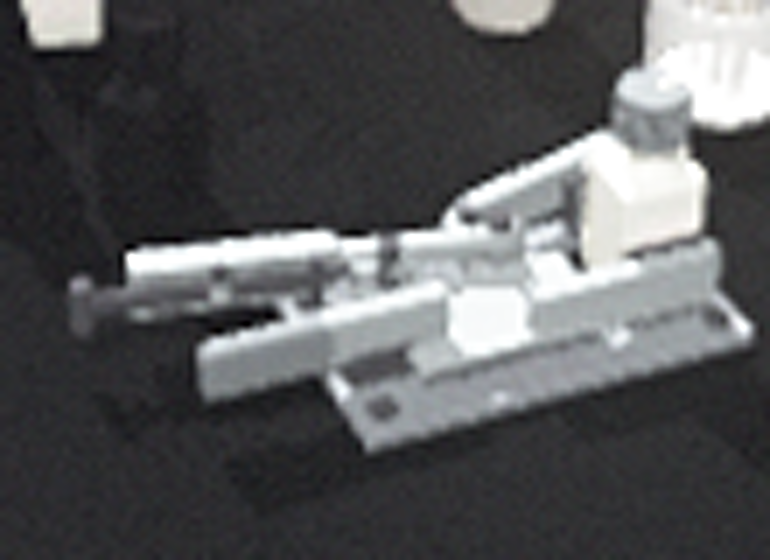

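send_rows --moves "0 -0.007 0 -0.033 0; 0 -0.007 0 -0.033 0; 0 -0.007 0 -0.033 0; 0 -0.007 0 -0.033 0; 0 -0.006 0 -0.031 0; 0 0 0.02 0 0; 0 0 0.02 0 0; 0 0 0 0 0; 0 0 0 0 0; 0 0 0 0 0"

```text
time: 30.58
tool_pos: [0.6841, 0.0039, 0.1617]
ee_rot: [-1.571, -0.001, 1.526]
wrist_force: [-0.3, 0.2, 0.5]
width: 0.0471
```

```bash
python3 plan.py .6895 .004 .099 1.526
```

```text
pos [0.6841 0.0039 0.1617] rpy [-1.5711e+00 -6.0000e-04  1.5263e+00] F [-0.3  0.2  0.5] T [0.   0.05 0.04] w 0.0471 t 30.58 j6 -1.6
tool shift tx 0.0003 ty 0.0627 tz -0.0054  roll 0.0 deg
```

send_rows --moves "0 0 0.015 -0.005 0; 0 0 0.015 0 0; 0 0 0.015 0 0; 0 0 0.01 0 0; 0 0 0.0075 0 0; 0 0 0 0 0; 0.3 0 0 0 0; 1 0 0 0 0; 1 0 0 0 0; 1 0 0 0 0"

```text
time: 31.42
tool_pos: [0.6901, 0.0032, 0.0997]
ee_rot: [-1.573, 0.0, 1.526]
wrist_force: [0.3, -0.1, 1.6]
width: 0.0295
```

send_rows --moves "1 0 0 0 0; 1 0 0 0 0; 1 0 -0.003 0 0; 1 0 -0.005 0 0; 1 0 -0.01 0 0; 1 0 -0.015 0 0; 1 0 -0.02 0 0; 1 0 -0.015 0 0; 1 0 -0.005 0 0; 1 0 0 0 0"

```text
time: 32.25
tool_pos: [0.6903, 0.0032, 0.1739]
ee_rot: [-1.575, 0.0, 1.526]
wrist_force: [0.7, 0.8, -1.3]
width: 0.0297
```

```bash
python3 - <<'E'
import numpy as np
c=np.array([.531,-.322]); w=-.094
for l in ((0,.042),(0,-.042)): print(c+np.array([np.cos(w)*l[0]-np.sin(w)*l[1],np.sin(w)*l[0]+np.cos(w)*l[1]]))
E
python3 plan.py .527 -.364 .172 1.477
```

```text
[ 0.53494219 -0.28018542]
[ 0.52705781 -0.36381458]
pos [0.6903 0.0032 0.1739] rpy [-1.5752e+00  1.0000e-04  1.5259e+00] F [ 0.7  0.8 -1.3] T [ 0.03 -0.05  0.01] w 0.0297 t 32.25 j6 -1.6
tool shift tx -0.3742 ty 0.0019 tz 0.1467  roll 2.8 deg
```

send_rows --moves "1 -0.015 0 0.006 0; 1 -0.03 0 0.012 0; 1 -0.034 0 0.0135 0; 1 -0.036 0 0.014 0; 1 -0.036 0 0.014 0; 1 -0.036 0 0.014 0; 1 -0.036 0 0.014 0; 1 -0.036 0 0.014 0; 1 -0.036 0 0.014 0; 1 -0.034 0 0.0135 0"

```text
time: 33.08
tool_pos: [0.5428, -0.3216, 0.1691]
ee_rot: [-1.567, -0.001, 1.525]
wrist_force: [0.0, 0.5, -2.5]
width: 0.0294
```

send_rows --moves "1 -0.03 0 0.012 3; 1 -0.015 0 0.006 0; 1 0 0 0 0; 1 0 0 0 0; 1 0 0 0 0; 1 0 0 0 0; 1 0 0 0 0; 1 0 0 0 0; 1 0 0 0 0; 1 0 0 0 0"

```text
time: 33.92
tool_pos: [0.5253, -0.3628, 0.1713]
ee_rot: [-1.571, -0.0, 1.475]
wrist_force: [0.1, -0.4, -1.1]
width: 0.0295
```

```bash
python3 plan.py .527 -.364 .0945 1.477
python3 - <<'E'
from fit import *
a=imaging.snapshot("scene")
crop(a,proj(a,[.53,-.34,.05])[0],110,90,"m1",7)
E
```

```text
pos [ 0.5253 -0.3628  0.1713] rpy [-1.571  -0.      1.4746] F [ 0.1 -0.4 -1.1] T [ 0.05  0.02 -0.  ] w 0.0295 t 33.92 j6 -2.17
tool shift tx -0.0010 ty 0.0768 tz -0.0018  roll -0.1 deg
m1 origin 247 255 scale 7
```

View pics/m1.png

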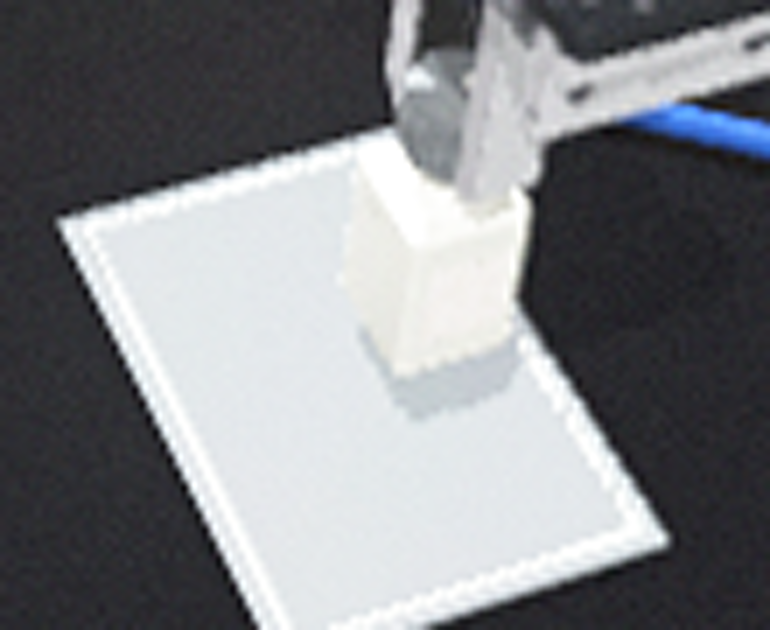

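send_rows --moves "1 0 0.01 -0.002 0; 1 0 0.014 0 0; 1 0 0.014 0 0; 1 0 0.014 0 0; 1 0 0.01 0 0; 1 0 0.006 0 0; 1 0 0.004 0 0; 1 0 0.002 0 0; 1 0 0.001 0 0; 1 0 0 0 0"

```text
time: 34.8
tool_pos: [0.5272, -0.3639, 0.0968]
ee_rot: [-1.572, 0.001, 1.473]
wrist_force: [-0.3, -1.0, -2.5]
width: 0.0291
```

send_rows --moves "1 0 0.0015 0 0; 1 0 0 0 0; 1 0 0 0 0; 0.3 0 0 0 0; 0 0 0 0 0; 0 0 0 0 0; 0 0 0 0 0; 0 0 -0.02 0 0; 0 0 -0.04 0 0; 0 0 -0.04 0 0"

```text
time: 35.63
tool_pos: [0.5258, -0.3627, 0.1934]
ee_rot: [-1.566, -0.003, 1.473]
wrist_force: [0.9, -0.6, 0.5]
width: 0.047
```

```bash
python3 plan.py .5423 .3005 .2 1.25
python3 - <<'E'
from fit import *
a=imaging.snapshot("scene")
crop(a,proj(a,[.53,-.34,.05])[0],110,90,"m2",7)
c=imaging.snapshot("scene"); cv2.imwrite("pics/all2.png",cv2.resize(c["image"][:,:,::-1],(800,600)))
E
```

```text
pos [ 0.5258 -0.3627  0.1934] rpy [-1.5664 -0.0031  1.4735] F [ 0.9 -0.6  0.5] T [-0.05 -0.03 -0.03] w 0.047 t 35.63 j6 -2.17
tool shift tx 0.6617 ty -0.0066 tz 0.0481  roll 12.8 deg
m2 origin 247 255 scale 7
```

View pics/m2.png

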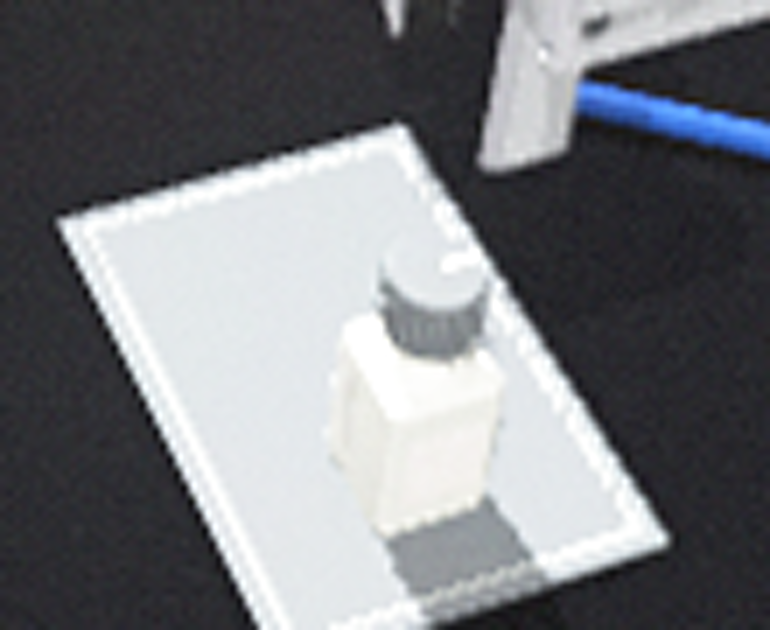

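View pics/all2.png

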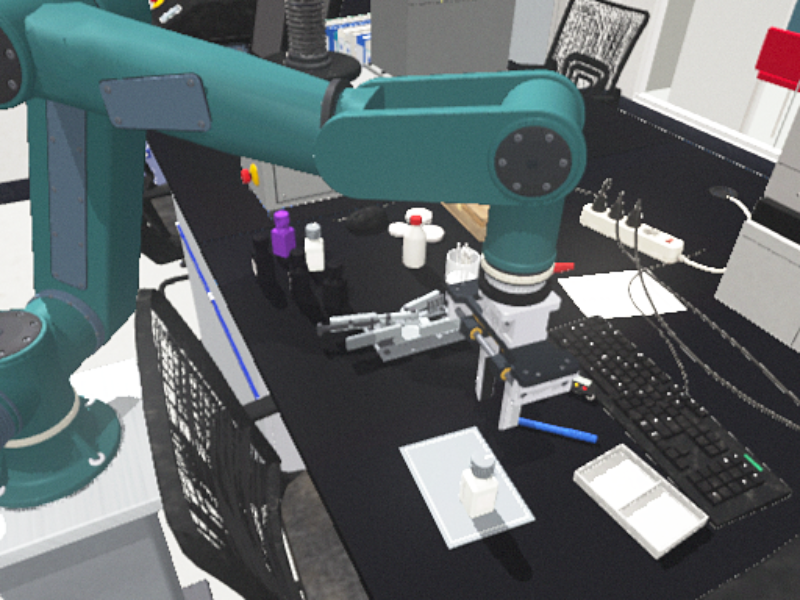

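Flask 1 stands on the mat with its cap home, at (430,420) in the crop. Before going to flask 2, I'll find where its neighbours stand.

Run:
```python
from fit import *
a=imaging.snapshot("scene"); b=imaging.snapshot("top")
for s in (a,b): print([(round(d["conf"],2),np.round(onz(s,d["centre"],0),3).tolist()[:2]) for d in imaging.landmark_of(s,"flask")])
b2=(366,b)
print(fitflask([a],(.527,-.364),z0=.003))
```

```text
[(0.78, [0.507, 0.379]), (0.65, [0.537, 0.144]), (0.64, [0.548, 0.291]), (0.61, [0.414, 0.294])]
[(0.75, [0.435, 0.295]), (0.73, [0.526, 0.153]), (0.71, [0.499, 0.374]), (0.69, [0.544, 0.295]), (0.66, [0.481, 0.215]), (0.54, [0.531, -0.363])]
(array([ 0.5230626 , -0.35600301,  1.67619778]), np.float64(0.5108602088737455))
```

send_rows --moves "0 0.025 -0.003 0.002 0; 0 0.037 -0.002 0.0027 0; 0 0.037 0 0.0027 0; 0 0.037 0 0.0027 0; 0 0.037 0 0.0027 0; 0 0.037 0 0.0027 0; 0 0.037 0 0.0027 0; 0 0.037 0 0.0027 0; 0 0.037 0 0.0027 0; 0 0.037 0 0.0027 0"

```text
time: 36.77
tool_pos: [0.5341, -0.0029, 0.1972]
ee_rot: [-1.567, -0.0, 1.473]
wrist_force: [1.4, -0.6, 0.3]
width: 0.0466
```

send_rows --moves "0 0.037 0 0.0027 0; 0 0.037 0 0.0027 0; 0 0.037 0 0.0027 0; 0 0.037 0 0.0027 0; 0 0.037 0 0.0027 0; 0 0.037 0 0.0027 0; 0 0.037 0 0.0027 0; 0 0.037 0 0.0027 0; 0 0.008 0 0 6.5; 0 0 0 0 6.5"

```text
time: 37.6
tool_pos: [0.5419, 0.3027, 0.1962]
ee_rot: [-1.566, 0.003, 1.246]
wrist_force: [0.3, -0.4, 0.1]
width: 0.0469
```

send_rows --moves "0 0 0 0 0; 0 0 0 0 0; 0 0 0 0 0; 0 0 0 0 0; 0 0 0 0 0; 0 0 0 0 0; 0 0 0 0 0; 0 0 0 0 0; 0 0 0 0 0; 0 0 0 0 0"

```text
time: 38.43
tool_pos: [0.5436, 0.2999, 0.1998]
ee_rot: [-1.571, -0.0, 1.247]
wrist_force: [0.1, -0.4, 0.3]
width: 0.047
```

```bash
python3 plan.py .5423 .3005 .09 1.25
python3 - <<'E'
from fit import *
a=imaging.snapshot("scene")
print(fitflask([a],(.542,.30)))
crop(a,proj(a,[.542,.3,.05])[0],80,70,"f2",9)
crop(a,proj(a,[.53,-.34,.05])[0],110,90,"m3",7)
E
```

```text
pos [0.5436 0.2999 0.1998] rpy [-1.5709e+00 -2.0000e-04  1.2466e+00] F [ 0.1 -0.4  0.3] T [-0.06  0.01 -0.01] w 0.047 t 38.43 j6 -0.83
tool shift tx 0.0002 ty 0.1098 tz 0.0014  roll -0.2 deg
(array([0.54221029, 0.29943414, 1.23672481]), np.float64(0.08826505695903149))
f2 origin 160 122 scale 9
m3 origin 247 255 scale 7
```

View pics/f2.png

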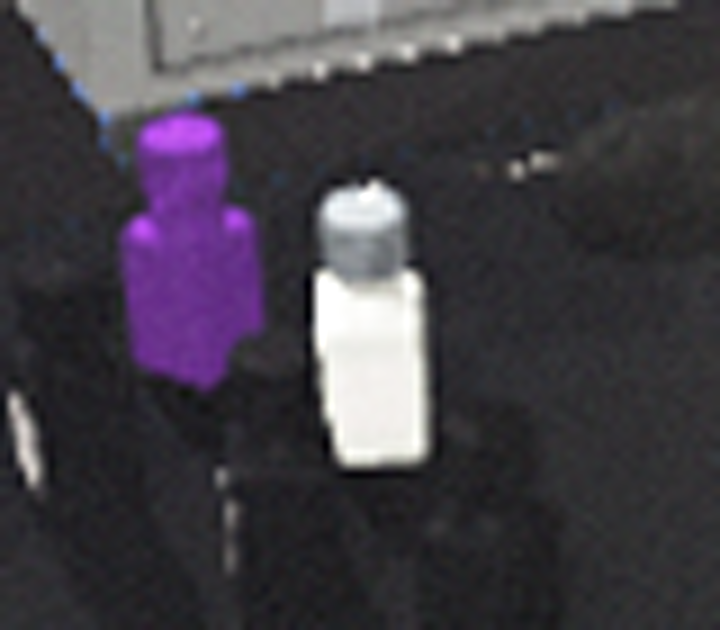

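View pics/m3.png

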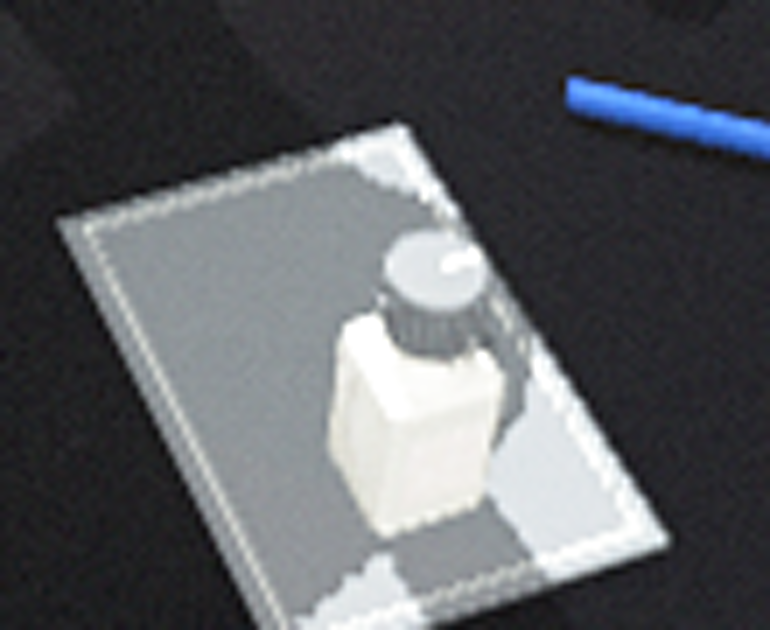

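send_rows --moves "0 0 0.02 0.001 0; 0 0 0.02 0 0; 0 0 0.02 0 0; 0 0 0.02 0 0; 0 0 0.015 0 0; 0 0 0.0085 0 0; 0 0 0.006 0 0; 0 0 0 0 0; 0.3 0 0 0 0; 1 0 0 0 0"

```text
time: 39.32
tool_pos: [0.5434, 0.3006, 0.0917]
ee_rot: [-1.573, -0.002, 1.247]
wrist_force: [0.2, 0.2, -0.1]
width: 0.0369
```

send_rows --moves "1 0 0 0 0; 1 0 0 0 0; 1 0 0 0 0; 1 0 0 0 0; 1 0 -0.005 0 0; 1 0 -0.01 0 0; 1 0 -0.015 0 0; 1 0 -0.02 0 0; 1 0 -0.02 0 0; 1 0 -0.01 0 0"

```text
time: 40.15
tool_pos: [0.5434, 0.3007, 0.1733]
ee_rot: [-1.573, -0.003, 1.247]
wrist_force: [0.4, 0.8, -1.2]
width: 0.0295
```

```bash
python3 plan.py .690 .0085 .170 1.526
```

```text
pos [0.5434 0.3007 0.1733] rpy [-1.5734 -0.0027  1.2467] F [ 0.4  0.8 -1.2] T [ 0.04 -0.01 -0.03] w 0.0295 t 40.15 j6 -0.83
tool shift tx -0.2303 ty 0.0033 tz -0.2321  roll -16.0 deg
```

send_rows --moves "1 -0.01 0 -0.01 0; 1 -0.02 0 -0.02 0; 1 -0.025 0 -0.025 0; 1 -0.026 0 -0.026 0; 1 -0.026 0 -0.026 0; 1 -0.026 0 -0.026 0; 1 -0.026 0 -0.026 0; 1 -0.026 0 -0.026 0; 1 -0.025 0 -0.026 0; 1 -0.02 0 -0.021 0"

```text
time: 40.98
tool_pos: [0.6893, 0.0042, 0.168]
ee_rot: [-1.568, 0.002, 1.244]
wrist_force: [0.8, -0.1, -2.5]
width: 0.0294
```

send_rows --moves "1 0 0 0 -6; 1 0 0 0 -6; 1 0 0 0 -4; 1 0 0 0 0; 1 0 0 0 0; 1 0 0 0 0; 1 0 0 0 0; 1 0 0 0 0; 1 0 0 0 0; 1 0 0 0 0"

```text
time: 41.82
tool_pos: [0.6892, 0.0085, 0.1703]
ee_rot: [-1.571, -0.0, 1.526]
wrist_force: [0.3, 0.4, -1.4]
width: 0.0294
```

```bash
python3 plan.py .690 .0085 .1 1.526
python3 - <<'E'
from fit import *
a=imaging.snapshot("scene")
crop(a,proj(a,[.67,.01,.07])[0],100,80,"g1",8)
E
```

```text
pos [0.6892 0.0085 0.1703] rpy [-1.5710e+00 -1.0000e-04  1.5259e+00] F [ 0.3  0.4 -1.4] T [ 0.07 -0.05  0.  ] w 0.0294 t 41.82 j6 -1.6
tool shift tx 0.0001 ty 0.0703 tz -0.0008  roll -0.0 deg
g1 origin 228 149 scale 8
```

View pics/g1.png

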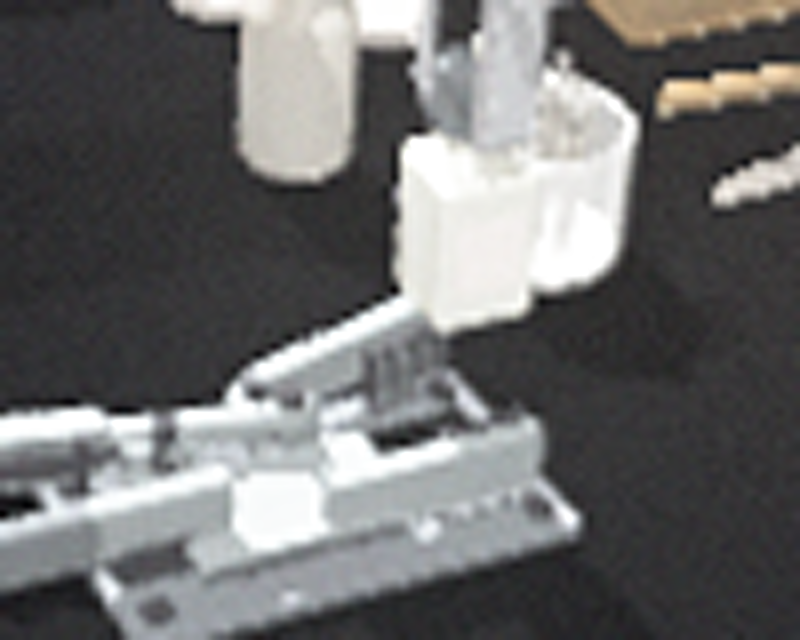

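send_rows --moves "1 0.0015 0.006 0 0; 1 0 0.01 0 0; 1 0 0.01 0 0; 1 0 0.01 0 0; 1 0 0.008 0 0; 1 0 0.006 0 0; 1 0 0.006 0 0; 1 0 0.004 0 0; 1 0 0.002 0 0; 1 0 0 0 0"

```text
time: 42.7
tool_pos: [0.6892, 0.0098, 0.1077]
ee_rot: [-1.57, -0.0, 1.526]
wrist_force: [0.2, 0.6, -1.6]
width: 0.0292
```

send_rows --moves "1 0 0.002 0 0; 1 0 0.002 0 0; 1 0 0.002 0 0; 1 0 0.0015 0 0; 1 0 0 0 0; 1 0 0 0 0; 0 0 0 0 0; 0 0 0 0 0; 0 0 0 0 0; 0 0 0 0 0"

```text
time: 43.53
tool_pos: [0.6897, 0.0098, 0.1014]
ee_rot: [-1.572, -0.0, 1.526]
wrist_force: [0.2, 0.7, 0.4]
width: 0.0466
```

send_rows --moves "0 0 -0.01 0 0; 0 0 -0.02 0 0; 0 0 -0.02 0 0; 0 0 -0.02 0 0; 0 0 -0.02 0 0; -1 -0.001 0 0.03 0; -1 0 0 0.03 0; -1 0 0 0.035 0; -1 -0.001 0 0.035 0; -1 -0.002 0 0.036 0"

```text
time: 44.37
tool_pos: [0.522, 0.0135, 0.1916]
ee_rot: [-1.572, -0.0, 1.526]
wrist_force: [-0.2, 0.3, 0.5]
width: 0.0771
```

```bash
python3 plan.py .5225 .0135 .1165 1.526
python3 - <<'E'
from fit import *
a=imaging.snapshot("scene")
crop(a,proj(a,[.64,.01,.05])[0],110,80,"g2",7)
E
```

```text
pos [0.522  0.0135 0.1916] rpy [-1.5722e+00 -1.0000e-04  1.5262e+00] F [-0.2  0.3  0.5] T [ 0.01  0.   -0.01] w 0.0771 t 44.37 j6 -1.61
tool shift tx 0.0001 ty 0.0751 tz -0.0005  roll 0.0 deg
g2 origin 214 158 scale 7
```

View pics/g2.png

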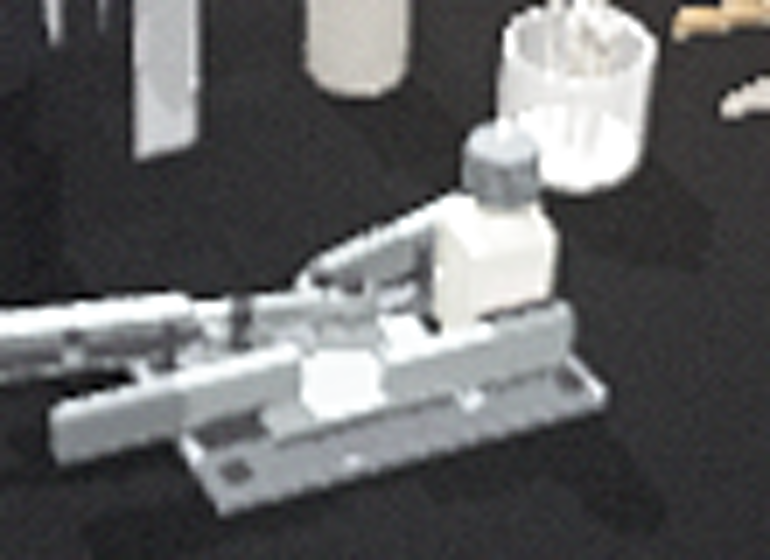

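Flask 2 stands upright between the pads. Go to the handles.

send_rows --moves "-1 0 0.01 0 0; -1 0 0.025 0 0; -1 0 0.025 0 0; -1 0 0.025 0 0; -1 0 0.02 0 0; -1 0 0.02 0 0; -1 0 0.01 0 0; -1 0 0.005 0 0; -1 0 0.004 0 0; -1 0 0 0 0"

```text
time: 45.25
tool_pos: [0.524, 0.0132, 0.0468]
ee_rot: [-1.571, -0.0, 1.526]
wrist_force: [-0.6, -0.0, -0.6]
width: 0.094
```

```bash
python3 plan.py .5225 .0125 .039 1.526
```

```text
pos [0.524  0.0132 0.0468] rpy [-1.5714 -0.      1.5259] F [-0.6 -0.  -0.6] T [0.   0.05 0.  ] w 0.094 t 45.25 j6 -1.61
tool shift tx -0.0008 ty 0.0078 tz 0.0015  roll -0.0 deg
```

send_rows --moves "-1 0 0.004 0.001 0; -1 0 0.004 0 0; 0 0 0 0 0; 0.2 0 0 0 0; 0.3 0 0 0 0; 0.4 0 0 0 0; 1 0 0 0 0; 1 0 0 0 0; 1 0 0 0 0; 1 0 0 0 0"

```text
time: 46.08
tool_pos: [0.5226, 0.013, 0.0391]
ee_rot: [-1.572, 0.001, 1.526]
wrist_force: [-0.1, -2.7, -1.2]
width: 0.0439
```

send_rows --moves "1 0 0 0 0; 1 0 0 0 0; 1 0 0 0 0; 1 0 0 0 0; 1 0 0 0 0; 1 0 0 0 0; 1 0 0 0 0; 1 0 0 0 0; 1 0 0 0 0; 1 0 0 0 0"

```text
time: 46.92
tool_pos: [0.5226, 0.0118, 0.039]
ee_rot: [-1.572, 0.002, 1.525]
wrist_force: [0.0, -4.4, -0.7]
width: 0.0415
```

send_rows --moves "-0.6 0 0 0 0; -0.6 0 0 0 0; -0.6 0 0 0 0; -0.6 0 0 0 0; -0.6 0 -0.01 0 0; -0.6 0 -0.02 0 0; -0.6 0 -0.03 0 0; -0.6 0 -0.03 0 0; 0 0 -0.03 0 0; 0 0 -0.035 0 0"

```text
time: 47.75
tool_pos: [0.5215, 0.0137, 0.1949]
ee_rot: [-1.569, -0.001, 1.526]
wrist_force: [1.0, -0.3, 0.2]
width: 0.0654
```

```bash
python3 plan.py .6895 .0045 .2 1.526
python3 - <<'E'
from fit import *
a=imaging.snapshot("scene")
crop(a,proj(a,[.60,.02,.05])[0],110,80,"lk2",7)
crop(a,proj(a,[.689,.006,.08])[0],50,44,"cap4",16)
E
```

```text
pos [0.5215 0.0137 0.1949] rpy [-1.5694e+00 -6.0000e-04  1.5262e+00] F [ 1.  -0.3  0.2] T [ 0.01 -0.01  0.02] w 0.0654 t 47.75 j6 -1.61
tool shift tx -0.0017 ty -0.0051 tz -0.1682  roll 0.0 deg
lk2 origin 200 159 scale 7
cap4 origin 260 164 scale 16
```

View pics/lk2.png

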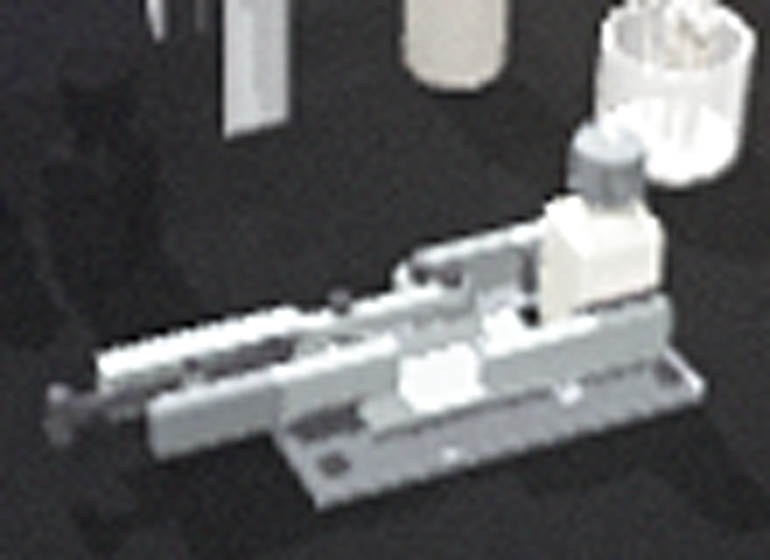

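View pics/cap4.png

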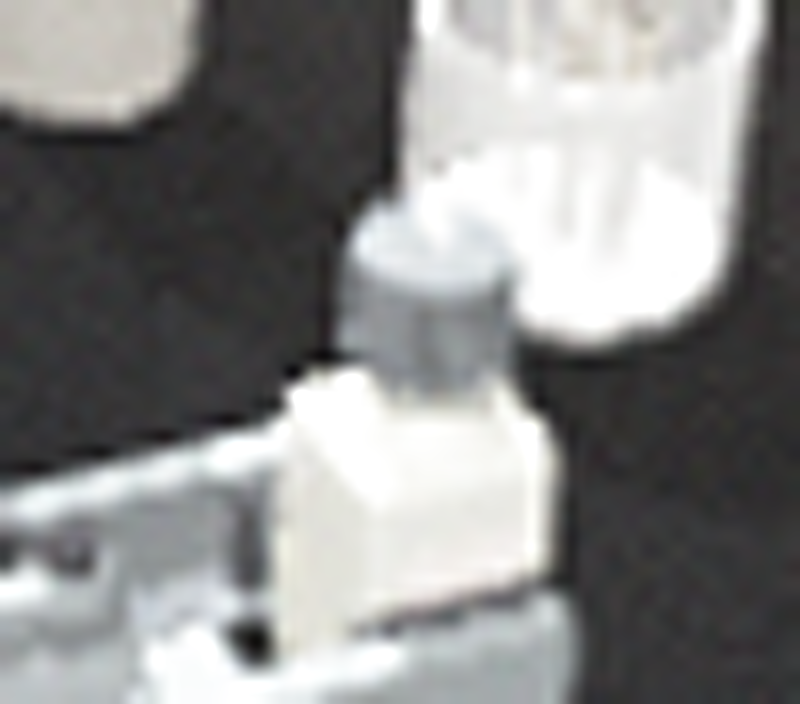

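Locked. The bar at (435,210) shows the cap loose by somewhat under 1.2 rad. Go to the cap.

send_rows --moves "0 -0.001 0 -0.025 0; 0 0 0 -0.035 0; 0 0 0 -0.035 0; 0 0 0 -0.035 0; 0 0 0 -0.025 0; 0 0 0.02 -0.014 0; 0 0 0.02 0 0; 0 0 0 0 0; 0 0 0 0 0; 0 0 0 0 0"

```text
time: 48.63
tool_pos: [0.6912, 0.0049, 0.1551]
ee_rot: [-1.572, -0.0, 1.526]
wrist_force: [0.3, -0.1, 1.5]
width: 0.0469
```

```bash
python3 plan.py .6905 .0045 .0995 1.526
```

```text
pos [0.6912 0.0049 0.1551] rpy [-1.5721e+00 -2.0000e-04  1.5260e+00] F [ 0.3 -0.1  1.5] T [ 0.    0.02 -0.02] w 0.0469 t 48.63 j6 -1.6
tool shift tx -0.0004 ty 0.0556 tz 0.0006  roll 0.0 deg
```

send_rows --moves "0 0 0.015 0 0; 0 0 0.015 0 0; 0 0 0.012 0 0; 0 0 0.008 0 0; 0 0 0.005 0 0; 0 0 0 0 0; 0.3 0 0 0 0; 1 0 0 0 0; 1 0 0 0 0; 1 0 0 0 0"

```text
time: 49.47
tool_pos: [0.6917, 0.0036, 0.1001]
ee_rot: [-1.573, 0.002, 1.525]
wrist_force: [-0.2, -2.9, 2.5]
width: 0.0293
```

send_rows --moves "1 0 0 0 0; 1 0 0 0 0; 1 0 0 0 0; 1 0 0 0 5; 1 0 0 0 5; 1 0 0 0 5; 1 0 0 0 5; 1 0 0 0 5; 1 0 0 0 0; 1 0 0 0 0"

```text
time: 50.3
tool_pos: [0.6916, 0.0034, 0.1]
ee_rot: [-1.573, 0.001, 1.088]
wrist_force: [-0.6, -4.6, 5.6]
width: 0.0293
```

Run:
```python
from fit import *
for i in range(3):
    o=robot.get_obs(); print(o["tool_pos"].round(4),o["ee_rot"].round(3),o["wrist_force"].round(1),o["wrist_torque"].round(2),o["joint_torque"][5].round(3));a=imaging.snapshot("scene")
```

```text
[0.6916 0.0034 0.1   ] [-1.573e+00  1.000e-03  1.088e+00] [-0.6 -4.6  5.6] [-0.97  0.19 -0.1 ] -0.075
[0.6916 0.0034 0.1   ] [-1.573e+00  1.000e-03  1.088e+00] [-0.6 -4.7  4.5] [-0.99  0.19 -0.11] -0.111
[0.6916 0.0034 0.1   ] [-1.573e+00  1.000e-03  1.088e+00] [-1.9 -5.   4.7] [-0.96  0.22 -0.15] -0.117
```

send_rows --moves "1 0 0 0 5; 1 0 0 0 5; 1 0 0 0 5; 1 0 0 0 5; 1 0 0 0 0; 1 0 0 0 0; 1 0 0 0 0; 1 0 0 0 0; 1 0 0 0 0; 1 0 0 0 0"

```text
time: 51.28
tool_pos: [0.6915, 0.0033, 0.1]
ee_rot: [-1.574, 0.0, 0.739]
wrist_force: [-1.7, -4.7, 5.6]
width: 0.0293
```

Run:
```python
from fit import *
for i in range(2):
    o=robot.get_obs(); print(o["tool_pos"].round(4),o["ee_rot"].round(3),o["wrist_force"].round(1),o["wrist_torque"].round(2),o["joint_torque"][5].round(3));a=imaging.snapshot("scene")
crop(a,proj(a,[.689,.006,.08])[0],50,44,"cap5",16)
```

```text
[0.6915 0.0033 0.1   ] [-1.574  0.     0.739] [-1.7 -4.7  5.6] [-1.01  0.23 -0.17] -0.118
[0.6915 0.0033 0.1   ] [-1.574  0.     0.739] [-1.1 -5.8  5.1] [-1.02  0.24 -0.09] -0.118
cap5 origin 260 164 scale 16
```

View pics/cap5.png

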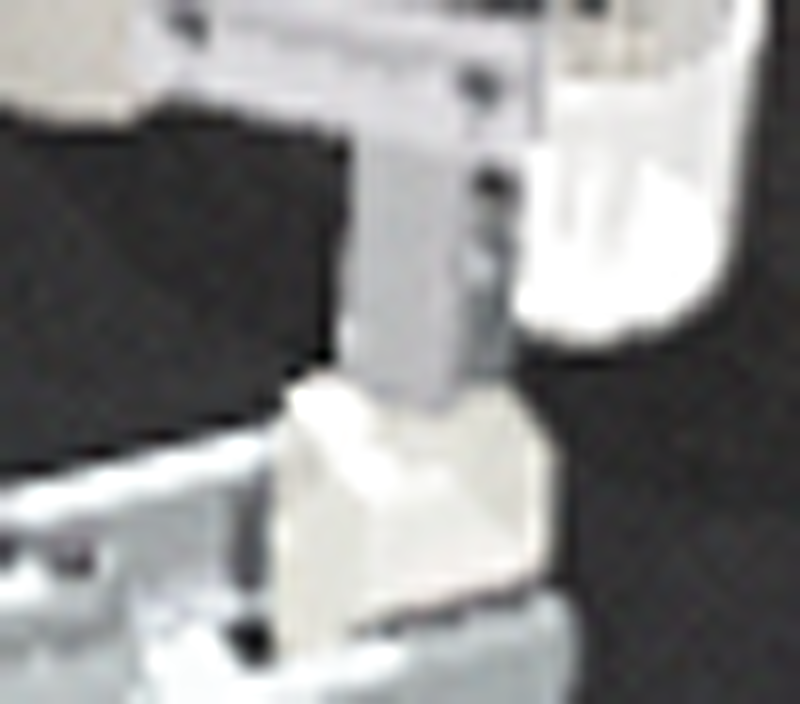

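send_rows --moves "1 0 0 0 5; 1 0 0 0 5; 1 0 0 0 0; 1 0 0 0 0; 1 0 0 0 0; 1 0 0 0 0; 1 0 0 0 0; 1 0 0 0 0; 1 0 0 0 0; 1 0 0 0 0"

```text
time: 52.22
tool_pos: [0.6915, 0.0033, 0.1]
ee_rot: [-1.574, -0.0, 0.565]
wrist_force: [-1.3, -4.1, 4.8]
width: 0.0295
```

Run:
```python
from fit import *
o=robot.get_obs(); print(o["tool_pos"].round(4),o["ee_rot"].round(3),o["wrist_force"].round(1),o["wrist_torque"].round(2),o["joint_torque"][5].round(3))
```

```text
[0.6915 0.0033 0.1   ] [-1.574 -0.     0.565] [-1.3 -4.1  4.8] [-1.04  0.28 -0.14] -0.118
```

send_rows --moves "1 0 0 0 3; 1 0 0 0 3; 1 0 0 0 0; 1 0 0 0 0; 1 0 0 0 0; 1 0 0 0 0; 1 0 0 0 0; 1 0 0 0 0; 1 0 0 0 0; 1 0 0 0 0"

```text
time: 53.05
tool_pos: [0.6914, 0.0032, 0.1]
ee_rot: [-1.574, -0.0, 0.46]
wrist_force: [-1.2, -4.9, 4.6]
width: 0.0294
```

Run:
```python
from fit import *
o=robot.get_obs(); print(o["tool_pos"].round(4),o["ee_rot"].round(3),o["wrist_force"].round(1),o["wrist_torque"].round(2),o["joint_torque"][5].round(3))
```

```text
[0.6914 0.0032 0.1   ] [-1.574 -0.     0.46 ] [-1.2 -4.9  4.6] [-1.11  0.27 -0.09] -0.066
```

send_rows --moves "1 0 0 0 3; 1 0 0 0 3; 1 0 0 0 3; 1 0 0 0 0; 1 0 0 0 0; 1 0 0 0 0; 1 0 0 0 0; 1 0 0 0 0; 1 0 0 0 0; 1 0 0 0 0"

```text
time: 53.88
tool_pos: [0.691, 0.0036, 0.1]
ee_rot: [-1.573, 0.0, 0.305]
wrist_force: [-2.5, -5.0, 6.0]
width: 0.0293
```

Run:
```python
from fit import *
o=robot.get_obs(); print(o["tool_pos"].round(4),o["ee_rot"].round(3),o["wrist_force"].round(1),o["wrist_torque"].round(2),o["joint_torque"][5].round(3))
```

```text
[0.691  0.0036 0.1   ] [-1.573  0.     0.305] [-2.5 -5.   6. ] [-1.01  0.52  0.41] 0.419
```

send_rows --moves "1 0 0 0 3; 1 0 0 0 3; 1 0 0 0 0; 1 0 0 0 0; 1 0 0 0 0; 1 0 0 0 0; 1 0 0 0 0; 1 0 0 0 0; 1 0 0 0 0; 1 0 0 0 0"

```text
time: 54.72
tool_pos: [0.6907, 0.0041, 0.1]
ee_rot: [-1.572, 0.0, 0.2]
wrist_force: [-3.4, -3.9, 6.5]
width: 0.0293
```

Run:
```python
from fit import *
o=robot.get_obs(); print(o["tool_pos"].round(4),o["ee_rot"].round(3),o["wrist_force"].round(1),o["wrist_torque"].round(2),o["joint_torque"][5].round(3))
a=imaging.snapshot("scene"); crop(a,proj(a,[.689,.006,.08])[0],50,44,"cap6",16)
```

```text
[0.6907 0.0041 0.1   ] [-1.572  0.     0.2  ] [-3.4 -3.9  6.5] [-0.8   0.67  0.26] 0.26
cap6 origin 260 164 scale 16
```

View pics/cap6.png

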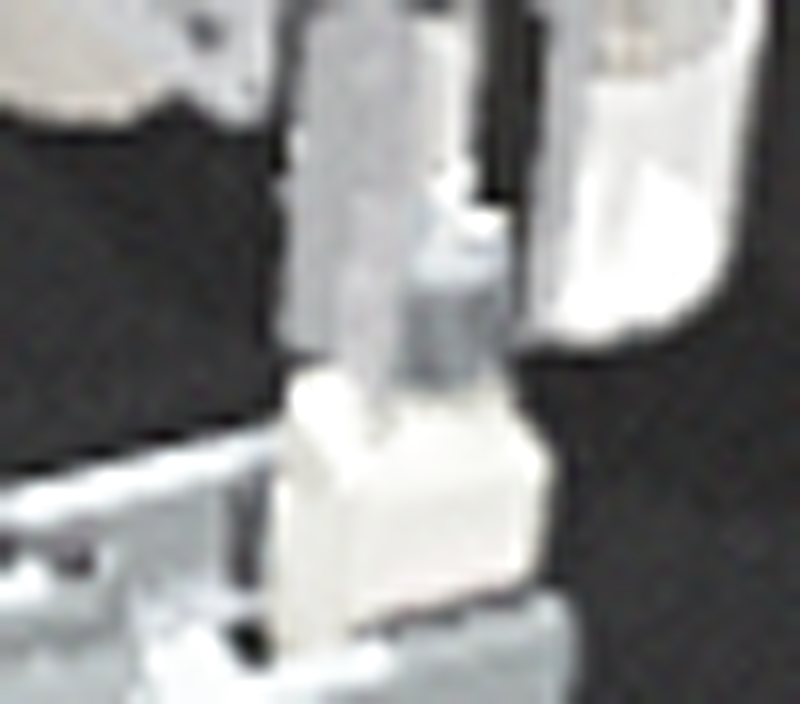

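The stop has been reached, with torque up to 0.42 followed by slip. Release and look.

send_rows --moves "0 0 0 0 0; 0 0 0 0 0; 0 0 0 0 0; 0 0 -0.02 0 0; 0 0 -0.03 0 0; 0 0 -0.03 0 0; 0 0 -0.03 0 0; 0 0 0 0 -7; 0 0 0 0 -7; 0 0 0 0 -7"

```text
time: 55.6
tool_pos: [0.6914, 0.0055, 0.2091]
ee_rot: [-1.57, -0.002, 0.573]
wrist_force: [-0.3, 0.5, 0.2]
width: 0.0469
```

send_rows --moves "0 0 0 0 -7; 0 0 0 0 -7; 0 0 0 0 -7; 0 0 0 0 -7; 0 0 0 0 -7; 0 0 0 0 -7; 0 0 0 0 -7; 0 0 0 0 -6; 0 0 0 0 0; 0 0 0 0 0"

```text
time: 56.43
tool_pos: [0.691, 0.0053, 0.2079]
ee_rot: [-1.57, -0.001, 1.524]
wrist_force: [-0.3, 0.0, 0.5]
width: 0.0465
```

```bash
python3 plan.py .4555 .023 .1055 1.526;  python3 - <<'E'
from fit import *
a=imaging.snapshot("scene"); b=imaging.snapshot("top")
crop(a,proj(a,[.689,.006,.08])[0],50,44,"cap7",16)
crop(b,proj(b,[.689,.006,.09])[0],36,30,"cap7t",20)
crop(a,proj(a,[.49,.02,.03])[0],70,60,"tail7",10)
E
```

```text
pos [0.691  0.0053 0.2079] rpy [-1.5697e+00 -8.0000e-04  1.5237e+00] F [-0.3  0.   0.5] T [0.05 0.05 0.02] w 0.0465 t 56.43 j6 -1.6
tool shift tx 0.0066 ty 0.1024 tz 0.2360  roll -0.1 deg
cap7 origin 260 164 scale 16
cap7t origin 235 138 scale 20
tail7 origin 184 185 scale 10
```

View pics/cap7.png

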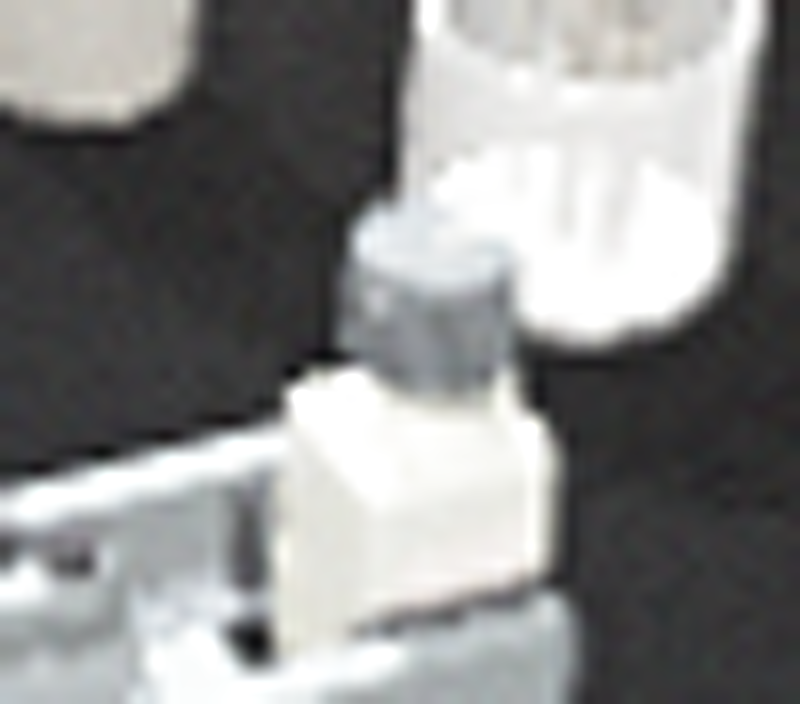

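View pics/cap7t.png

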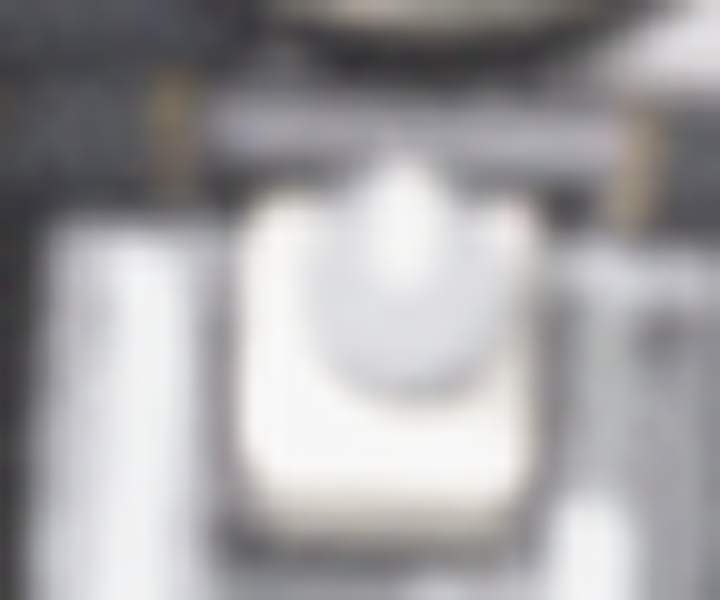

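View pics/tail7.png

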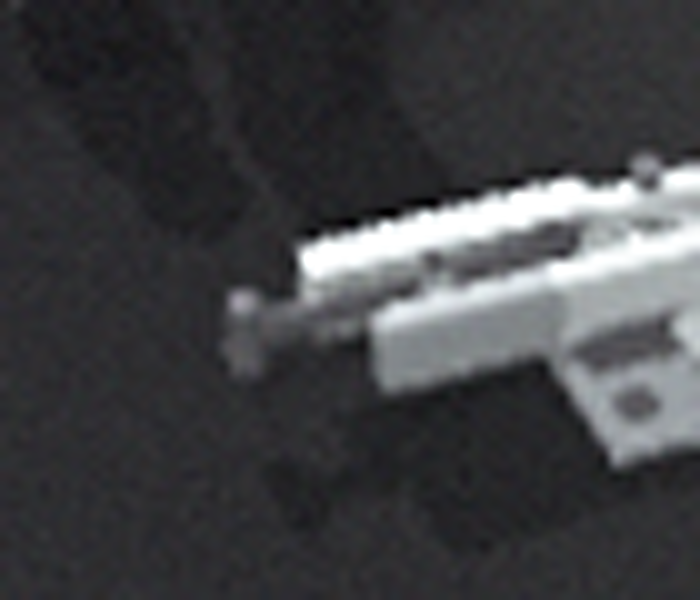

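The cap bar points along +x over the rib, and the lever knob is where it was last time, at (243,333). Repeat the release.

send_rows --moves "0 0.001 0.01 0.0335 0; 0 0.001 0.01 0.0335 0; 0 0.001 0.01 0.0335 0; 0 0.001 0.01 0.0335 0; 0 0.001 0.01 0.0335 0; 0 0.001 0.01 0.0335 0; 0 0.001 0 0.034 0; 0 0 0.02 0 0; 0 0 0.02 0 0; 0 0 0 0 0"

```text
time: 57.37
tool_pos: [0.4536, 0.0227, 0.1054]
ee_rot: [-1.565, -0.0, 1.525]
wrist_force: [-0.4, 0.1, 0.1]
width: 0.0468
```

```bash
python3 plan.py .4565 .0235 .041 1.526
```

```text
pos [0.4536 0.0227 0.1054] rpy [-1.5647e+00 -5.0000e-04  1.5246e+00] F [-0.4  0.1  0.1] T [ 0.07  0.08 -0.06] w 0.0468 t 57.37 j6 -1.6
tool shift tx 0.0010 ty 0.0644 tz -0.0029  roll -0.1 deg
```

send_rows --moves "0 0.001 0.015 0 0; 0 0 0.015 0 0; 0 0 0.015 0 0; 0 0 0.01 0 0; 0 0 0.008 0 0; 0 0 0.004 0 0; 0 0 0 0 0; 0.3 0 0 0 0; 1 0 0 0 0; 1 0 0 0 0"

```text
time: 58.2
tool_pos: [0.4574, 0.0232, 0.0426]
ee_rot: [-1.573, -0.0, 1.526]
wrist_force: [0.8, 0.1, -1.0]
width: 0.0304
```

send_rows --moves "1 0 0 0 0; 1 0 0 0 0; 1 0 0 0 0; 1 0 0 0 0; 1 0 0 0 0; 1 0 0 0 0; 1 0 0 0 0; 1 0 0 0 0; 1 0 0 0 0; 1 0 0 0 0"

```text
time: 59.03
tool_pos: [0.4569, 0.0232, 0.0419]
ee_rot: [-1.571, 0.0, 1.526]
wrist_force: [-1.5, -2.6, 2.4]
width: 0.0096
```

send_rows --moves "1 0.003 0 0 0; 1 0.003 0 0 0; 1 0.003 0 0 0; 1 0.003 0 0 0; 1 0.003 0 0 0; 1 0.003 0 0 0; 1 0.003 0 0 0; 1 0.003 0 0 0; 1 0.003 0 0 0; 1 0.003 0 0 0"

```text
time: 59.87
tool_pos: [0.4585, 0.0561, 0.042]
ee_rot: [-1.572, -0.006, 1.526]
wrist_force: [2.3, 1.1, 2.0]
width: 0.0091
```

send_rows --moves "1 0.003 0 0 0; 1 0.003 0 0 0; 1 0.003 0 0 0; 1 0.001 0 0 0; 1 0 0 0 0; 1 0 0 0 0; 1 0 0 0 0; 1 0 0 0 0; 1 0 0 0 0; 1 0 0 0 0"

```text
time: 60.7
tool_pos: [0.4599, 0.0625, 0.042]
ee_rot: [-1.574, 0.002, 1.526]
wrist_force: [3.7, -3.8, 1.2]
width: 0.0089
```

send_rows --moves "0.4 0 0 0 0; 0.2 0 0 0 0; 0.2 0 0 0 0; 0.2 0 -0.01 0 0; 0.2 0 -0.03 0 0; 0.2 0 -0.04 0 0; 0.2 0 -0.04 0 0; 0 0 -0.04 0 0; 0 -0.008 0 -0.03 0; 0 -0.008 0 -0.035 0"

```text
time: 61.53
tool_pos: [0.5239, 0.0454, 0.2073]
ee_rot: [-1.579, -0.002, 1.528]
wrist_force: [0.9, 0.6, 0.3]
width: 0.0466
```

```bash
python3 plan.py .6905 .004 .165 1.526;  python3 - <<'E'
from fit import *
a=imaging.snapshot("scene")
crop(a,proj(a,[.58,.02,.03])[0],110,80,"op2",7)
E
```

```text
pos [0.5239 0.0454 0.2073] rpy [-1.5793 -0.0018  1.528 ] F [0.9 0.6 0.3] T [ 0.02 -0.06 -0.02] w 0.0466 t 61.53 j6 -1.55
tool shift tx -0.0343 ty 0.0423 tz -0.1683  roll 0.1 deg
op2 origin 193 167 scale 7
```

View pics/op2.png

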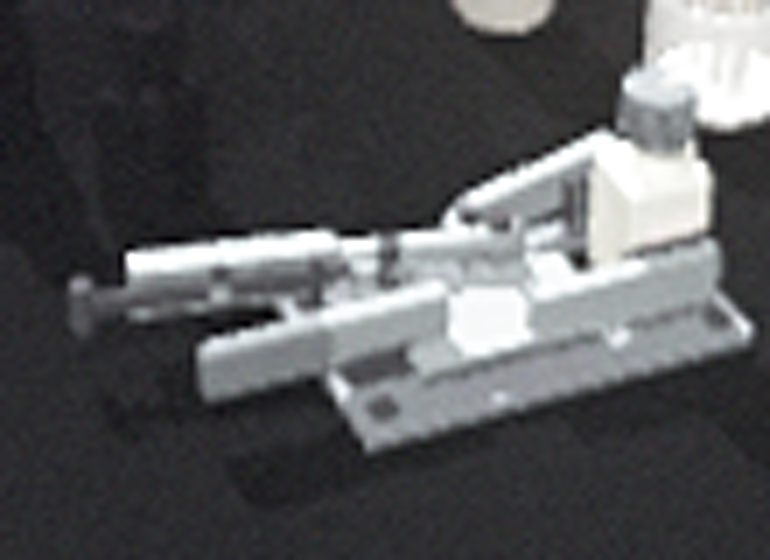

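Clamp is open with the flask standing. Pick it up.

send_rows --moves "0 -0.007 0 -0.033 0; 0 -0.007 0 -0.034 0; 0 -0.007 0 -0.034 0; 0 -0.006 0 -0.034 0; 0 -0.006 0 -0.031 0; 0 0 0.02 0 0; 0 0 0.02 0 0; 0 0 0 0 0; 0 0 0 0 0; 0 0 0 0 0"

```text
time: 62.42
tool_pos: [0.6868, 0.0044, 0.1627]
ee_rot: [-1.571, -0.001, 1.526]
wrist_force: [-0.6, 0.5, 1.2]
width: 0.0473
```

```bash
python3 plan.py .6905 .004 .0995 1.526
```

```text
pos [0.6868 0.0044 0.1627] rpy [-1.5711e+00 -5.0000e-04  1.5263e+00] F [-0.6  0.5  1.2] T [ 0.04 -0.05  0.  ] w 0.0473 t 62.42 j6 -1.6
tool shift tx -0.0002 ty 0.0632 tz -0.0037  roll 0.0 deg
```

send_rows --moves "0 0 0.015 -0.0035 0; 0 0 0.015 0 0; 0 0 0.015 0 0; 0 0 0.01 0 0; 0 0 0.008 0 0; 0 0 0 0 0; 0.3 0 0 0 0; 1 0 0 0 0; 1 0 0 0 0; 1 0 0 0 0"

```text
time: 63.25
tool_pos: [0.6913, 0.0036, 0.1001]
ee_rot: [-1.573, 0.0, 1.526]
wrist_force: [-0.1, -0.4, 0.8]
width: 0.0294
```

send_rows --moves "1 0 0 0 0; 1 0 0 0 0; 1 0 -0.003 0 0; 1 0 -0.005 0 0; 1 0 -0.01 0 0; 1 0 -0.015 0 0; 1 0 -0.02 0 0; 1 0 -0.015 0 0; 1 0 -0.005 0 0; 1 0 0 0 0"

```text
time: 64.08
tool_pos: [0.6916, 0.0038, 0.1744]
ee_rot: [-1.575, -0.0, 1.526]
wrist_force: [-0.9, 0.4, -1.5]
width: 0.0292
```

```bash
python3 plan.py .535 -.280 .172 1.477
python3 - <<'E'
from fit import *
a=imaging.snapshot("scene")
crop(a,proj(a,[.53,-.32,.03])[0],110,80,"mm",7)
b=imaging.snapshot("top"); crop(b,proj(b,[.53,-.32,.03])[0],90,70,"mmt",8)
E
```

```text
pos [0.6916 0.0038 0.1744] rpy [-1.5753 -0.      1.5259] F [-0.9  0.4 -1.5] T [ 0.02 -0.05  0.07] w 0.0292 t 64.08 j6 -1.6
tool shift tx -0.2905 ty 0.0024 tz 0.1437  roll 2.8 deg
mm origin 242 259 scale 7
mmt origin 321 177 scale 8
```

View pics/mmt.png

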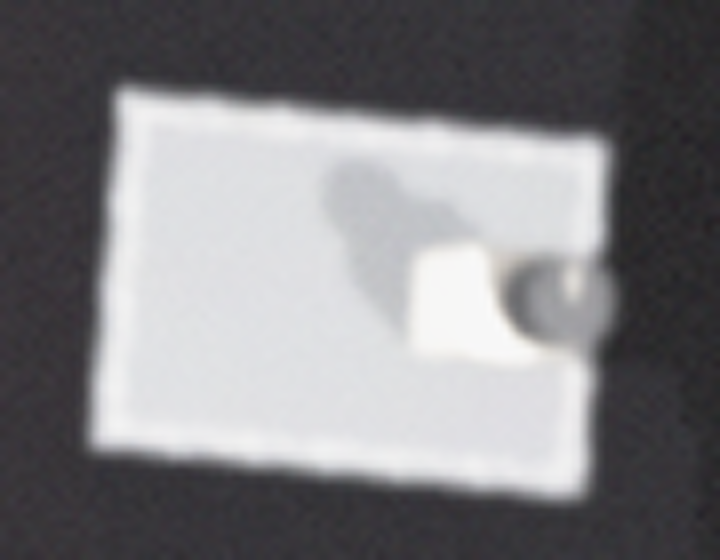

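send_rows --moves "1 -0.015 0 0.007 0; 1 -0.03 0 0.0145 0; 1 -0.033 0 0.016 0; 1 -0.034 0 0.0165 0; 1 -0.034 0 0.0165 0; 1 -0.034 0 0.0165 0; 1 -0.034 0 0.0165 0; 1 -0.034 0 0.0165 0; 1 -0.03 0 0.0145 0; 1 -0.0175 0 0.008 0"

```text
time: 65.02
tool_pos: [0.5311, -0.2886, 0.17]
ee_rot: [-1.567, 0.0, 1.522]
wrist_force: [1.1, -0.4, -2.4]
width: 0.0296
```

send_rows --moves "1 0 0 0 3; 1 0 0 0 0; 1 0 0 0 0; 1 0 0 0 0; 1 0 0 0 0; 1 0 0 0 0; 1 0 0 0 0; 1 0 0 0 0; 1 0 0 0 0; 1 0 0 0 0"

```text
time: 65.85
tool_pos: [0.5351, -0.2849, 0.1717]
ee_rot: [-1.571, -0.0, 1.474]
wrist_force: [0.3, 0.2, -2.2]
width: 0.0297
```

```bash
python3 plan.py .536 -.276 .095 1.477
python3 - <<'E'
from fit import *
a=imaging.snapshot("scene")
crop(a,proj(a,[.53,-.32,.06])[0],110,85,"mm2",7)
E
```

```text
pos [ 0.5351 -0.2849  0.1717] rpy [-1.5709 -0.      1.474 ] F [ 0.3  0.2 -2.2] T [-0.   -0.    0.05] w 0.0297 t 65.85 j6 -2.06
tool shift tx 0.0089 ty 0.0767 tz -0.0001  roll -0.2 deg
mm2 origin 243 248 scale 7
```

View pics/mm2.png

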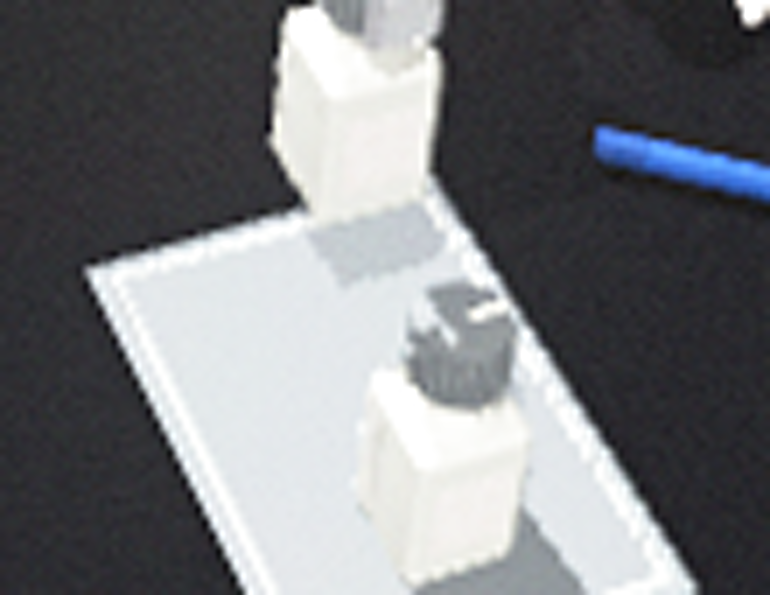

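send_rows --moves "1 0.005 0.01 0 0; 1 0 0.014 0 0; 1 0 0.014 0 0; 1 0 0.014 0 0; 1 0 0.01 0 0; 1 0 0.006 0 0; 1 0 0.004 0 0; 1 0 0.002 0 0; 1 0 0.0015 0 0; 1 0 0 0 0"

```text
time: 66.73
tool_pos: [0.5357, -0.2802, 0.0966]
ee_rot: [-1.572, 0.0, 1.473]
wrist_force: [0.5, 0.3, -1.1]
width: 0.0298
```

send_rows --moves "1 0 0.001 0 0; 1 0 0 0 0; 1 0 0 0 0; 0.3 0 0 0 0; 0.1 0 0 0 0; 0.1 0 0 0 0; 0.1 0 0 0 0; 0.1 0 -0.02 0 0; 0.1 0 -0.04 0 0; 0.1 0 -0.04 0 0"

```text
time: 67.57
tool_pos: [0.5342, -0.2793, 0.1941]
ee_rot: [-1.566, -0.003, 1.473]
wrist_force: [1.2, -1.0, 0.1]
width: 0.0425
```

send_rows --moves "0 0.02 -0.01 0.01 0; 0 0.04 0 0.01 0; 0 0.04 0 0.01 0; 0 0.04 0 0.01 0; 0 0.04 0 0.01 0; 0 0.04 0 0.01 0; 0 0.02 0 0 0; 0 0 0 0 0; 0 0 0 0 0; 0 0 0 0 0"

```text
time: 68.4
tool_pos: [0.4992, -0.0361, 0.2053]
ee_rot: [-1.571, 0.001, 1.473]
wrist_force: [0.2, 0.6, -0.2]
width: 0.0472
```

```bash
python3 plan.py .536 -.276 .095 1.477
python3 - <<'E'
from fit import *
a=imaging.snapshot("scene");b=imaging.snapshot("top")
crop(a,proj(a,[.53,-.32,.06])[0],110,85,"fin",7)
crop(b,proj(b,[.53,-.32,.03])[0],90,70,"fint",8)
cv2.imwrite("pics/all3.png",cv2.resize(a["image"][:,:,::-1],(800,600)))
E
```

```text
pos [ 0.4992 -0.0361  0.2053] rpy [-1.5713e+00  7.0000e-04  1.4732e+00] F [ 0.2  0.6 -0.2] T [ 0.01 -0.07 -0.03] w 0.0472 t 68.4 j6 -1.66
tool shift tx -0.2352 ty 0.1103 tz -0.0600  roll -0.2 deg
fin origin 243 248 scale 7
fint origin 321 177 scale 8
```

View pics/fin.png

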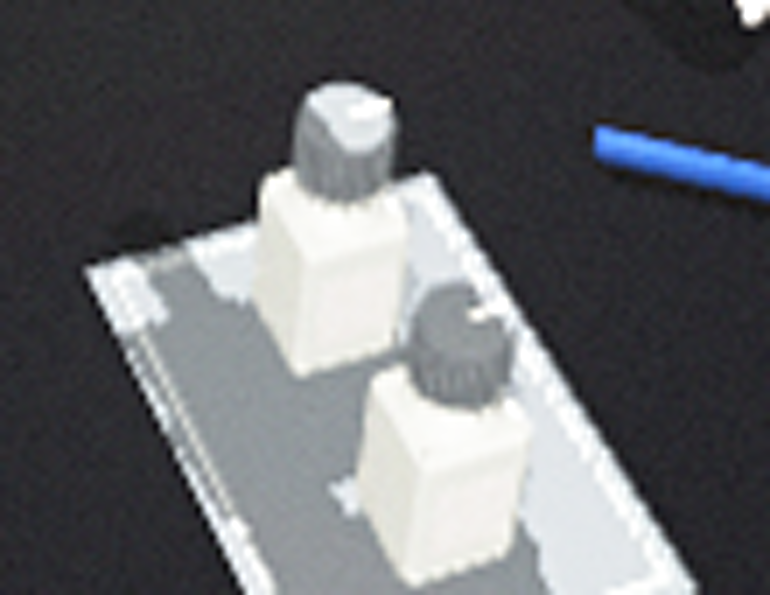

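View pics/fint.png

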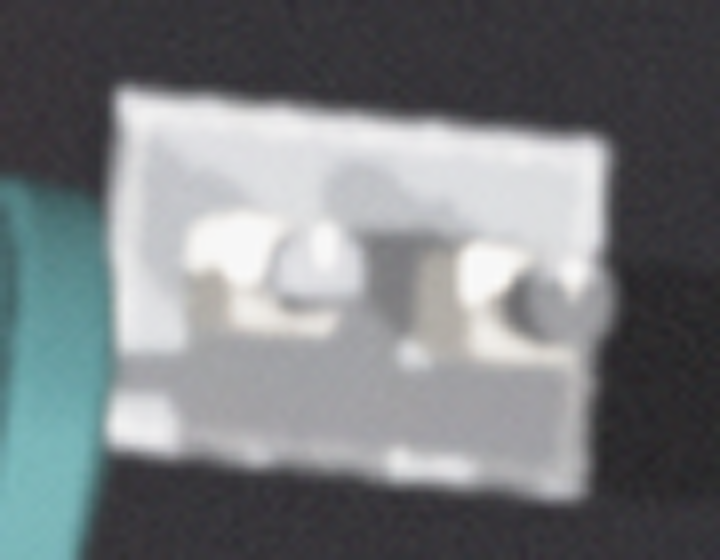

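View pics/all3.png

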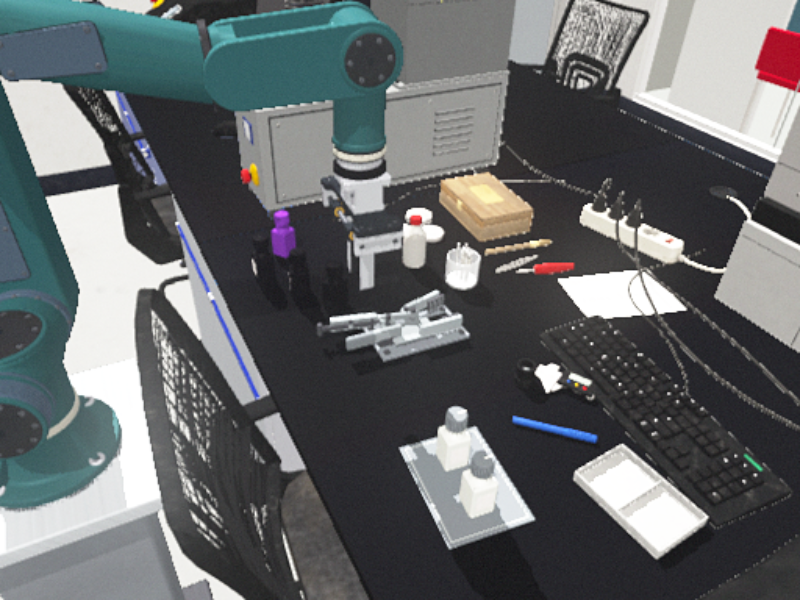

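Run:
```python
from bench import order
print(order.close_job())
```

```text
the job is handed in; nothing more can be done
None
```

I found two white flasks, closed both and stood them on the mat, then handed the job in at about 68 s of the 210 s allowed. Each flask went through the full sequence once: clamp locked, cap turned clockwise to the stop, clamp opened by pulling the lever outwards, flask placed on the mat.

**Caps:** each reached a firm stop, at about 0.39 and 0.42 N·m against 0.12 N·m to turn. Both white bars point to the rib as far as the pictures show, to roughly 0.1 rad.

**Last pictures:** both flasks stand upright and wholly on the mat. The clamp is open and empty, and the gripper is clear. The etchant bottle and the black and purple look-alikes were never touched. I did not measure the bystanders' poses again at the end. That includes the loupe, which the arm never came near.

**Checks that disagreed:**
- **Cap torque:** it read slightly negative while each cap was still turning freely. I took that as the arm settling back after each step, because it turned clearly positive at the stop.
- **Model fits:** my fits of flask positions were poor for the clamped flask and for the first flask on the mat. There I relied on what I saw and on the gripper's measured position.

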